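Strap, stack and load the dye sample trays on the transit board

TASK

Set the base tray (the one with feet at its ends) flat on the transit board, swing both hold-down straps over its feet and press each down until it snaps shut. Then stack every other tray on it, each turned half round from the one below so that it rests on the rim lugs instead of nesting, and stand all the dye canisters upright in the top tray. Leave the tin, jar and thermometer box standing beyond the trays alone.

Things in the scene. Friction and masses are not known exactly. Their poses are not given: they have to be found in the camera images.
- base_tray_grip (a point): Grey plastic base tray, loose, 0.28 kg, 60 mm tall; flat end feet (60 wide, 6 thick, reaching 116 from the middle). Point on the handle web's mid-line, 30 mm above the underside; z up, x along the web to the ledge end. Web: upright, 10 thick (own y), 136 long, top 36 above the underside; pinch it from above, 40 mm free each side, so fingers only partly open (under 75 over their backs).
- base_tray_ledge (a point): Label ledge (60 wide, paper strip) sticking out of one rim end: own x +80 mm from the grip point, 27 mm higher. All trays: rim 150 x 120 mm, bottom 136 x 106, floor 4, wall 3 thick. Four lugs stick 10 mm in from the long walls, tops 6 below the rim, at own x +50 and -28; notches in the bottom edge at the same x.
- tray_b_grip (a point): Grey plastic stacking tray, loose, about 0.22 kg, may be absent; like the base tray (same web, lugs, ledge) but without feet. Point and axes as for the base tray. Set the same way round on another tray it nests (18 mm too low); turned half round it rests on the lugs, underside 54 mm above the lower tray's underside, with 3.5 mm play all round.
- tray_b_ledge (a point): Label ledge of that tray: own x = +80 mm from its grip point, 27 mm higher; shows which way round it is.
- tray_c_grip (a point): Grey plastic stacking tray, loose, about 0.22 kg, may be absent; like the base tray (same web, lugs, ledge) but without feet. Point and axes as for the base tray. Set the same way round on another tray it nests (18 mm too low); turned half round it rests on the lugs, underside 54 mm above the lower tray's underside, with 3.5 mm play all round.
- tray_c_ledge (a point): Label ledge of that tray: own x = +80 mm from its grip point, 27 mm higher; shows which way round it is.
- board_seat (a point): Wooden transit board, fixed, 256 x 156 x 10 mm. Point: middle of its upper face, 10 mm above the table; z up, x along its length, y to the strap hinges. The base tray belongs centred here, length along x, either way round, flat: ribs 12 mm tall leave 4 mm play at its long walls, 5 mm at its feet ends.
- strap_1 (a joint): Angle of the steel hold-down strap at board x = -100 mm: 0 shut (flat across the tray's foot), about 1.7 open, leaning outward past upright. Friction holds it where it is left. At about 0.08 its nose meets a sprung detent; about 5 N down on the free end snaps it under, to below 0.01. Resting on the detent is not shut.
- strap_1_hinge (a point): Hinge axis of that strap, along board x, at board y = +55 mm, 11 mm above the board. Frame turns with the strap; shut it equals the board's: the strap runs 108 mm along -y, 20 wide, 5 thick (2.5 either side of the axis). To shut: push the upright strap's outer side to board -y past upright, then press the free end down.
- strap_1_pad (a point): Rubber press pad on the strap's upper face, 88 mm from the hinge; when shut it is 25 mm above the table and 25 mm out from the base tray's rim.
- strap_2 (a joint): Angle of the steel hold-down strap at board x = +100 mm: 0 shut (flat across the tray's foot), about 1.7 open, leaning outward past upright. Friction holds it where it is left. At about 0.08 its nose meets a sprung detent; about 5 N down on the free end snaps it under, to below 0.01. Resting on the detent is not shut.
- strap_2_hinge (a point): Hinge axis of that strap, along board x, at board y = +55 mm, 11 mm above the board. Frame turns with the strap; shut it equals the board's: the strap runs 108 mm along -y, 20 wide, 5 thick (2.5 either side of the axis). To shut: push the upright strap's outer side to board -y past upright, then press the free end down.
- strap_2_pad (a point): Rubber press pad on the strap's upper face, 88 mm from the hinge; when shut it is 25 mm above the table and 25 mm out from the base tray's rim.
- can_1_mid (a point): Paper-wrapped dye canister, loose, 0.07 kg, may be absent: body 36 mm across up to 50 mm high, then a neck and knob about 16 mm across up to 71 mm, picked by it from above. Point on its axis 35.5 mm above its underside; z up. Each tray compartment beside the web is 44 mm wide at the floor, 41 mm between web and lugs, 130 mm long.
- can_2_mid (a point): Paper-wrapped dye canister, loose, 0.07 kg, may be absent: body 36 mm across up to 50 mm high, then a neck and knob about 16 mm across up to 71 mm, picked by it from above. Point on its axis 35.5 mm above its underside; z up. Each tray compartment beside the web is 44 mm wide at the floor, 41 mm between web and lugs, 130 mm long.
- can_3_mid (a point): Paper-wrapped dye canister, loose, 0.07 kg, may be absent: body 36 mm across up to 50 mm high, then a neck and knob about 16 mm across up to 71 mm, picked by it from above. Point on its axis 35.5 mm above its underside; z up. Each tray compartment beside the web is 44 mm wide at the floor, 41 mm between web and lugs, 130 mm long.
- bolt_tin: Flat round tin with a green lid, 85 mm across, 30 mm tall; bystander, leave alone. Origin at the centre of its underside.
- blue_jar: Round blue plastic jar with a screw lid, 128 mm across, 115 mm tall; bystander, leave alone. Origin at the centre of its underside.
- thermo_clock: Small grey thermometer box, 50 x 72 x 44 mm; bystander, leave alone. Origin at the centre of its underside.
There are look-alikes about, which are no part of the job. Leave any pink look-alike of the part that bears tray_b_grip alone.

How it is judged:
On the way, in this order (a step that is already met when the one before it is completed fails the run):
1. the base tray lies flat and seated on the transit board, both straps still open (horizontal distance between base_tray_grip and board_seat below 0.01 m and z of base_tray_grip in the frame of board_seat between 0.024 and 0.034 m and angle between base_tray_grip's own z axis and vertical below 0.05 rad and value of joint each of strap_1, strap_2 above 0.3 rad), for 0.2 s.
2. both straps are snapped shut over the base tray's feet, before any other tray is on it (horizontal distance between base_tray_grip and board_seat below 0.01 m and z of base_tray_grip in the frame of board_seat between 0.024 and 0.034 m and angle between base_tray_grip's own z axis and vertical below 0.05 rad and value of joint each of strap_1, strap_2 below 0.03 rad and horizontal distance between each of tray_b_grip, tray_c_grip and base_tray_grip above 0.1 m), for 0.3 s.
3. every other tray rests on the lugs of the one below, turned half round from it (horizontal distance between base_tray_grip and board_seat below 0.01 m and z of base_tray_grip in the frame of board_seat between 0.024 and 0.034 m and angle between base_tray_grip's own z axis and vertical below 0.05 rad and value of joint each of strap_1, strap_2 below 0.03 rad and horizontal distance between each of tray_b_grip, tray_c_grip and base_tray_grip below 0.015 m and angle between each of tray_b_grip, tray_c_grip's own z axis and vertical below 0.06 rad and ((z of tray_b_grip in the frame of base_tray_grip between 0.048 and 0.06 m and x of tray_b_ledge in the frame of base_tray_grip below -0.06 m) or (z of tray_b_grip in the frame of base_tray_grip between 0.102 and 0.114 m and x of tray_b_ledge in the frame of base_tray_grip above 0.06 m)) and ((z of tray_c_grip in the frame of base_tray_grip between 0.048 and 0.06 m and x of tray_c_ledge in the frame of base_tray_grip below -0.06 m) or (z of tray_c_grip in the frame of base_tray_grip between 0.102 and 0.114 m and x of tray_c_ledge in the frame of base_tray_grip above 0.06 m))), for 0.3 s.
At the end, for the whole second after the job is handed in: base tray flat and within 10 mm of the board centre, both straps under 0.03 rad; each other tray level, within 15 mm over it, at lug height (54 mm a level, +-6 mm), turned half round from the one below; each canister within 0.2 rad of upright on the top tray floor; nothing held (all of step 3 and angle between each of can_1_mid, can_2_mid, can_3_mid's own z axis and vertical below 0.2 rad and x of can_1_mid in the frame of base_tray_grip between -0.075 and 0.075 m and y of can_1_mid in the frame of base_tray_grip between -0.06 and 0.06 m and (z of can_1_mid in the frame of base_tray_grip between 0.055 and 0.074 m or z of can_1_mid in the frame of base_tray_grip between 0.109 and 0.128 m) and x of can_2_mid in the frame of base_tray_grip between -0.075 and 0.075 m and y of can_2_mid in the frame of base_tray_grip between -0.06 and 0.06 m and (z of can_2_mid in the frame of base_tray_grip between 0.055 and 0.074 m or z of can_2_mid in the frame of base_tray_grip between 0.109 and 0.128 m) and x of can_3_mid in the frame of base_tray_grip between -0.075 and 0.075 m and y of can_3_mid in the frame of base_tray_grip between -0.06 and 0.06 m and (z of can_3_mid in the frame of base_tray_grip between 0.055 and 0.074 m or z of can_3_mid in the frame of base_tray_grip between 0.109 and 0.128 m)); the robot touches nothing.
It fails at once if the bolt tin is shoved more than 3 cm (distance of bolt_tin from where it was at the start of the episode above 0.03 m).
It fails at once if the blue jar is shoved more than 3 cm (distance of blue_jar from where it was at the start of the episode above 0.03 m).
It fails at once if the thermo clock is shoved more than 3 cm (distance of thermo_clock from where it was at the start of the episode above 0.03 m).
Of tray_b, tray_c only 1 to 2 are there at a start; the rules pass over those that are not, and their reading is None.
Of can_1, can_2, can_3 only 2 to 3 are there at a start; the rules pass over those that are not, and their reading is None.
At some moment in a run one of tray_b, tray_c may be knocked a few centimetres aside while the robot is not near it.
It also fails if it takes over 210 s, if anything falls off the work surface, if the arm or the gripper's body presses on something with over 40 N, if the wrist force passes 120 N, or if a joint passes its speed limit or range.

ROBOT

A 7-joint arm with a two-finger parallel gripper is mounted at the origin on a cart in front of the work surface, level with it; the furniture and walls round the work are solid. World frame = base frame: x ahead of the robot, y to its left, z up, the work surface at z = 0. Lengths are in m, angles in rad, forces in N, time in s.
With the tool pointing down it reaches from about 0.4 to 0.85 m from the base axis. Payload 4.5 kg.
Tool frame: the origin (TCP) lies between the finger pads; the fingertips stand 8 mm ahead of it and the grasp point (between the pads) lies 11 mm behind it; z points along the fingers, x is the direction in which the jaws open and shut, and the axes are right-handed (so a half turn about z gives the same grasp; the last joint's range is limited). The gripper opens to 85 mm and grips with 20 to 120 N. Pads are 22 mm wide; open, the fingers measure 114 mm over their backs; the gripper's body (76 mm by 85 mm) begins 54 mm behind the grasp point. The pads swing forward as they close: fully open they stand 13 mm farther back than shut.
Start: joints at [-1.272, 0.689, -0.195, 1.565, 0.157, 0.902, -0.215], TCP at [0.164, 0.603, 0.239] pointing down, gripper open.
Joint ranges: [-3.01, 3.01], [-0.46, 2.08], [-1.47, 1.51], [0.13, 2.56], [-1, 4.14], [0.04, 2.09], [-2.66, 2.66]. Speed limits (rad/s): [2.57, 2.57, 3.14, 3.14, 3.14, 3.14, 3.14].

INTERFACE

Orientations are given as a rotation vector (axis times angle).
In Python, from plant import * gives the robot as it stands. The module is installed in compiled form; this text tells all that it offers.
- The arm moves only by the tool step_arm, never from a script. Its argument "increments" is text: rows parted by semicolons, each of 5 numbers parted by spaces: the closure, from -1 (fully open) to 1 (shut), then the shift along the tool's x, y, z normalised to -1 to 1, where 1 is 0.04 m, then the turn about the tool's z normalised to -1 to 1, where 1 is 0.08 rad. A call has 1 to 8 rows; each row shifts and turns the commanded pose from where the row before left it, along the tool's axes as they then stand; what a row does not reach is not made up. A row lasts 1/12 s, in which the tool goes at most 41.7 mm and 7.16 degrees, less where a joint would pass 70% of its speed; a pose out of reach is approached as far as the arm can. A call with a number of a shift or a turn outside -1 to 1 is refused whole. A call with a gripper value outside its range is refused whole. The fingers move at their own pace and stop on an object; "squeeze" is the grip in N (left out, the last holds). Time passes only in rows, so rows that do not move let the fingers close. It gives the time, the measured TCP pose, the force and the opening at its end, in the units of the state.
- get_obs(): the state, without advancing time (a new reading comes with each control period).
- capture(name): name is "scene" or "side" or "wrist"; returns the picture (384x512x3 uint8, red, green, blue); there is no depth.
- camera_model(name): a dict with "intrinsics" (3x3 intrinsics, pixels), "camera_from_world" (4x4, takes a point from world to camera coordinates). Camera axes: x right, y up, looking along -z (the intrinsics and any distortion apply to the point x, -y, -z); pixel columns grow to the right and rows downward; lengths in m; the calibration is good to about 2 mm. A picture is of the moment at which its call begins: read the wrist's pose just before it. camera_model takes no time and is no camera call; for the wrist camera it gives the pose at the moment of the call.
- close_job(): hands the job in, once; it reports no verdict.
The state is a dict: "time_s": time; "qpos": joint angles; "qd": joint speeds; "effort": joint torques, N m; "ee_pos": TCP position; "ee_rot": TCP orientation; "contact_force": force on the tool from outside, world axes, zero at the start; "torque": the same for the moment, N m; "width": opening from 0.0 (shut) to 1.0 (fully open).
Only numpy, scipy, OpenCV 4.12 (cv2) and the standard library are available. Lean on these libraries where they do the work, as an engineer would, in place of code of your own. Each camera call takes 0.05 s, during which the arm holds its last target. There are 200 camera calls.

## Working session

There is one attempt and no reset: what is moved stays moved. The work goes in short steps, Python scripts to look and compute and a tool call to move; the robot and the scene stay as the last step left them, time stands still between calls to the robot, and variables do not carry over. Pictures are saved under pics/ and viewed, about 12 in all and at most 16, crops included, and the job is handed in when it is done.

Besides the shell and the picture viewer there is one more tool, called after "Request:" by a JSON object that holds its "api" and its "payload". step_arm: Moves the arm, as the interface text tells. Scaled input: -1 to 1 covers 0.04 m each way for a shift and 0.08 rad each way for a turn. Its arguments: {"type":"object","properties":{"increments":{"type":"string"},"squeeze":{"type":"number"}},"required":["increments"]}

```bash
mkdir -p pics; cat > h.py <<'E'
from plant import *
import numpy as np, cv2
from scipy.spatial.transform import Rotation as R
def snap(name,fn=None):
    cm=camera_model(name); im=capture(name)
    if fn: cv2.imwrite('pics/'+fn,cv2.cvtColor(im,cv2.COLOR_RGB2BGR))
    return im,cm
def ray(cm,u,v):
    K=np.array(cm['intrinsics']);T=np.array(cm['camera_from_world'])
    d=np.linalg.inv(K)@[u,v,1]; d=np.array([d[0],-d[1],-d[2]])
    Rm=T[:3,:3]; return -Rm.T@T[:3,3], Rm.T@d
def onz(cm,u,v,z):
    o,d=ray(cm,u,v); return o+d*(z-o[2])/d[2]
def proj(cm,p):
    K=np.array(cm['intrinsics']);T=np.array(cm['camera_from_world'])
    c=T[:3,:3]@np.asarray(p)+T[:3,3]; q=K@[c[0],-c[1],-c[2]]; return q[:2]/q[2]
E
python3 - <<'E'
from h import *
o=get_obs(); print(o['time_s'],o['ee_pos'],o['ee_rot'],o['width'],o['contact_force'])
for n in ['scene','side','wrist']:
    im,cm=snap(n,n+'0.png'); print(n,im.shape); print({k:np.round(v,3).tolist() for k,v in cm.items()})
E
```

```text
0.0 [0.1634593  0.60256784 0.23846406] [ 2.49416999e+00  1.90808611e+00 -2.22020627e-03] 1.0013876028600348 [ 0.476689   -0.11975996 -0.51844148]
scene (384, 512, 3)
{'intrinsics': [[434.398, 0.0, 250.38], [0.0, 434.398, 188.237], [0.0, 0.0, 1.0]], 'camera_from_world': [[0.838, -0.546, -0.007, -0.516], [0.385, 0.582, 0.716, -0.258], [-0.388, -0.603, 0.698, -1.488], [0.0, 0.0, 0.0, 1.0]]}
side (384, 512, 3)
{'intrinsics': [[431.649, 0.0, 256.812], [0.0, 431.649, 185.118], [0.0, 0.0, 1.0]], 'camera_from_world': [[-0.87, -0.494, -0.012, 0.475], [0.23, -0.425, 0.875, -0.221], [-0.437, 0.758, 0.483, -1.396], [0.0, 0.0, 0.0, 1.0]]}
wrist (384, 512, 3)
{'intrinsics': [[277.091, 0.0, 257.751], [0.0, 277.091, 194.118], [0.0, 0.0, 1.0]], 'camera_from_world': [[0.261, 0.965, -0.003, -0.624], [-0.913, 0.246, -0.326, 0.043], [-0.314, 0.088, 0.945, -0.382], [0.0, 0.0, 0.0, 1.0]]}
```

View pics/scene0.png

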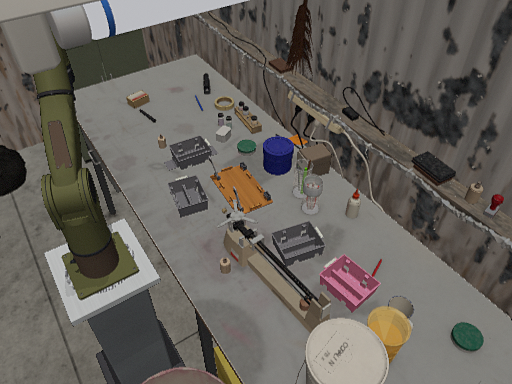

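View pics/side0.png

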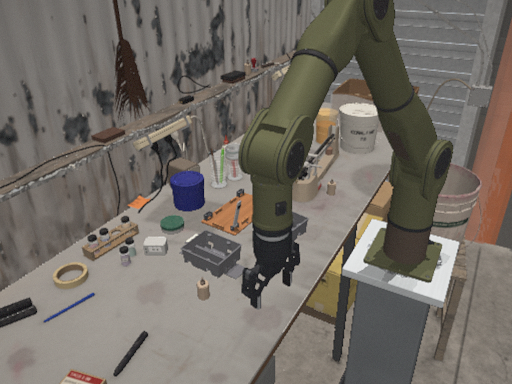

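```bash
python3 - <<'E'
from h import *
im=cv2.imread('pics/scene0.png'); cv2.imwrite('pics/c1.png',cv2.resize(im[125:275,140:340],None,fx=4,fy=4,interpolation=cv2.INTER_CUBIC))
cm=camera_model('scene')
for n,u,v,z in [('t1',190,152,.03),('t2',187,196,.03),('t3',298,243,.03),('pink',348,283,.03),('board',240,188,.01),('canA',162,147,0),('canB',225,271,0),('jar',278,168,0),('tin',247,148,0.01),('clock',223,138,0)]:
    print(n,onz(cm,u,v,z).round(3))
E
```

```text
t1 [0.521 0.33  0.03 ]
t2 [0.388 0.099 0.03 ]
t3 [ 0.605 -0.32   0.03 ]
pink [ 0.639 -0.537  0.03 ]
board [0.593 0.041 0.01 ]
canA [0.448 0.465 0.   ]
canB [ 0.343 -0.262  0.   ]
jar [0.797 0.064 0.   ]
tin [0.754 0.238 0.01 ]
clock [0.708 0.37  0.   ]
```

View pics/c1.png

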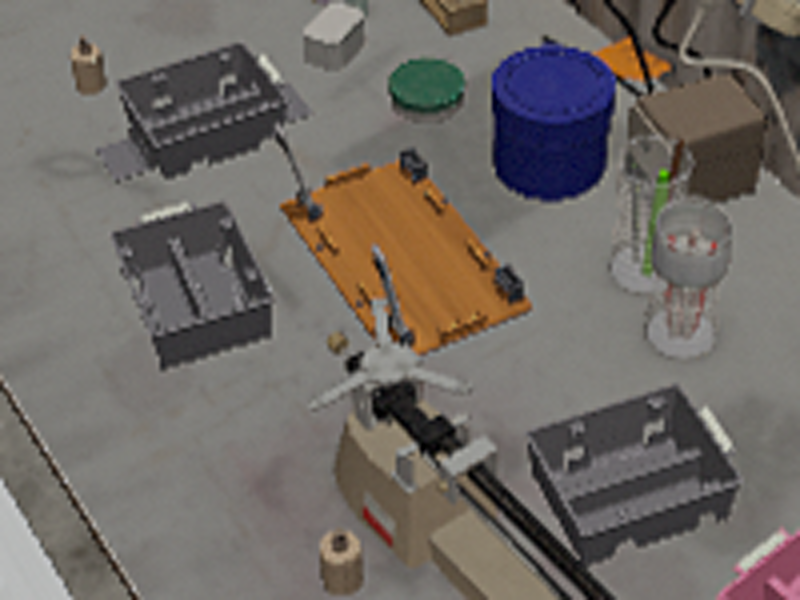

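View pics/wrist0.png

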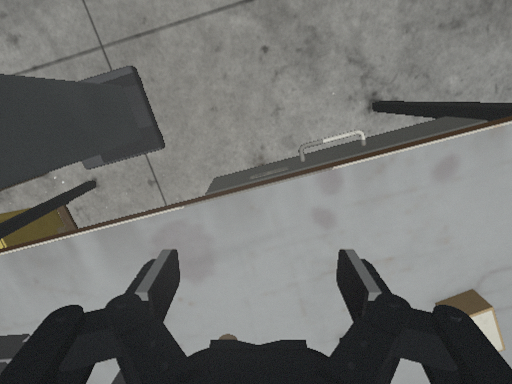

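Request:
{"api": "step_arm", "payload": {"increments": "-1 0 0 -1 -0.825;-1 0 0 -1 -0.825;-1 0 0 -1 -0.825;-1 0 0 -1 -0.825;-1 -0.6 0.75 0 0;-1 -0.6 0.75 0 0;-1 -0.6 0.75 0 0;-1 -0.6 0.75 0 0"}}

```text
time_s: 0.82
ee_pos: [0.2845, 0.5057, 0.3992]
ee_rot: [2.221, 2.221, -0.0]
contact_force: [0.6, 0.3, -0.1]
width: 1.0
```

Request:
{"api": "step_arm", "payload": {"increments": "-1 -0.6 0.75 0 0;-1 -0.6 0.75 0 0;-1 -0.6 0.75 0 0;-1 -0.6 0.75 0 0;-1 -0.6 0.75 0 0;-1 -0.6 0.75 0 0;-1 -0.6 0.75 0 0;-1 -0.6 0.75 0 0"}}

```text
time_s: 1.48
ee_pos: [0.5244, 0.3133, 0.3991]
ee_rot: [-2.222, -2.221, 0.001]
contact_force: [0.3, 1.4, -0.4]
width: 0.998
```

Request:
{"api": "step_arm", "payload": {"increments": "-1 -0.6 0.75 0 0;-1 -0.6 0.75 0 0;-1 0 0 0 0"}}

```text
time_s: 1.73
ee_pos: [0.5901, 0.2574, 0.3979]
ee_rot: [2.232, 2.2, -0.004]
contact_force: [1.2, -1.5, -0.0]
width: 0.999
```

```bash
python3 - <<'E'
from h import *
o=get_obs(); print(o['time_s'],o['ee_pos'],R.from_rotvec(o['ee_rot']).as_matrix().round(3).tolist(),o['qpos'].round(2) if hasattr(o['qpos'],'round') else o['qpos'])
im,cm=snap('wrist','w1.png')
for n,p in [('t1',(.521,.33,.03)),('t2',(.388,.099,.03)),('board',(.593,.041,.01))]: print(n,proj(cm,p))
cv2.imwrite('pics/w1b.png',cv2.cvtColor(cv2.resize(im,(800,600),interpolation=cv2.INTER_CUBIC),cv2.COLOR_RGB2BGR))
E
```

```text
1.7333 [0.59008957 0.25742    0.39789009] [[0.014, 1.0, 0.004], [1.0, -0.014, -0.007], [-0.007, 0.004, -1.0]] [-0.37  0.59 -0.23  1.26  0.14  1.31  0.96]
t1 [300.97927523 106.49656103]
t2 [157.62860514  20.36949549]
board [145.21725387 148.24665693]
```

View pics/w1b.png

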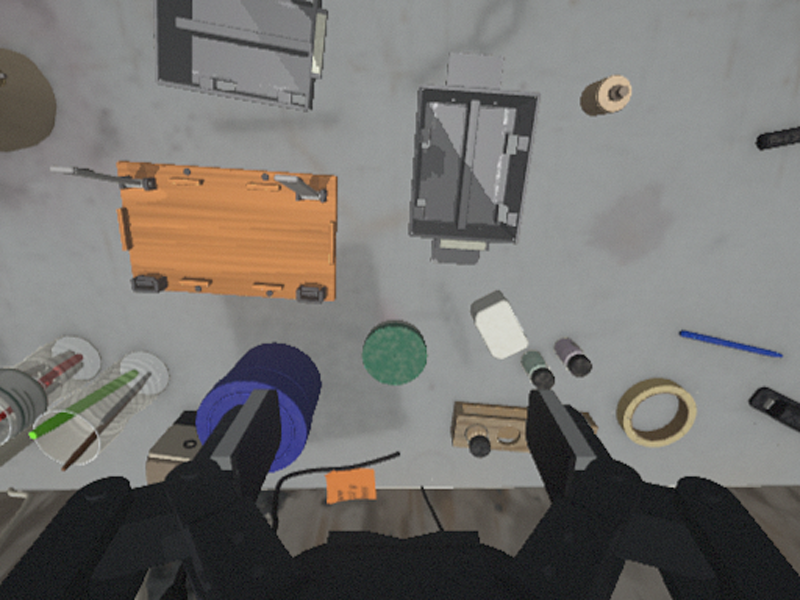

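```bash
cat >> h.py <<'E'
def rect_on(cm,mask,z):
    cs,_=cv2.findContours(mask.astype(np.uint8),cv2.RETR_EXTERNAL,cv2.CHAIN_APPROX_NONE)
    out=[]
    for c in sorted(cs,key=cv2.contourArea)[::-1][:4]:
        P=np.array([onz(cm,u,v,z)[:2] for u,v in c[:,0]])
        out.append((cv2.contourArea(c),c[:,0].mean(0).round(),cv2.minAreaRect((P*1000).astype(np.float32)),P))
    return out
def go(p,yaw=None):
    o=get_obs();M=R.from_rotvec(o['ee_rot']).as_matrix();d=np.array(p)-o['ee_pos']
    t=M.T@d; y0=np.degrees(np.arctan2(M[1,0],M[0,0])); 
    dy=0 if yaw is None else (y0-yaw+180)%360-180
    # turn first then shift: express in frame after turn
    t2=R.from_euler('z',np.radians(dy)).as_matrix().T@t
    print('now',o['ee_pos'].round(4),'yaw',y0.round(1),'t',o['time_s'],'| shift units (after turn)',(t2/.04).round(2),'before turn',(t/.04).round(2),'turn units',round(np.radians(dy)/.08,2))
E
python3 - <<'E'
from h import *
im=cv2.cvtColor(cv2.imread('pics/w1.png'),cv2.COLOR_BGR2RGB); cm=camera_model('wrist')
hsv=cv2.cvtColor(im,cv2.COLOR_RGB2HSV)
m=(hsv[...,0]>5)&(hsv[...,0]<22)&(hsv[...,1]>140)&(hsv[...,2]>90); m[280:]=0
m=cv2.morphologyEx(m.astype(np.uint8),cv2.MORPH_CLOSE,np.ones((9,9)))
for a,c,r,P in rect_on(cm,m,.01)[:2]: print('board',a,c,r)
s=1.5625
for q in [(118,162),(337,175),(336,300),(133,297)]: print('bcorner',onz(cm,q[0]/s,q[1]/s,.01).round(4))
for q in [(473,99),(463,230)]: print('web',onz(cm,q[0]/s,q[1]/s,.036).round(4))
for q in [(418,88),(540,93),(518,243),(409,236)]: print('rim',onz(cm,q[0]/s,q[1]/s,.06).round(4))
for q in [(177,22),(309,47)]: print('t2 web',onz(cm,q[0]/s,q[1]/s,.036).round(4))
cr=im[45:175,240:360]; cv2.imwrite('pics/c2.png',cv2.cvtColor(cv2.resize(cr,None,fx=4.5,fy=4.5,interpolation=cv2.INTER_CUBIC),cv2.COLOR_RGB2BGR))
print('can',onz(cm,620/s,92/s,.071).round(4))
E
```

```text
board 9550.5 [148. 141.] ((591.7822265625, 47.493438720703125), (259.9440612792969, 152.1308135986328), 85.70083618164062)
bcorner [ 0.5081 -0.0675  0.01  ]
bcorner [0.5249 0.1839 0.01  ]
bcorner [0.6777 0.1736 0.01  ]
bcorner [ 0.6716 -0.0851  0.01  ]
web [0.4491 0.3343 0.036 ]
web [0.5856 0.3287 0.036 ]
rim [0.4413 0.2763 0.06  ]
rim [0.447  0.3968 0.06  ]
rim [0.5964 0.3866 0.06  ]
rim [0.5876 0.2666 0.06  ]
t2 web [0.3764 0.0374 0.036 ]
t2 web [0.3997 0.1669 0.036 ]
can [0.4482 0.4705 0.071 ]
```

View pics/c2.png

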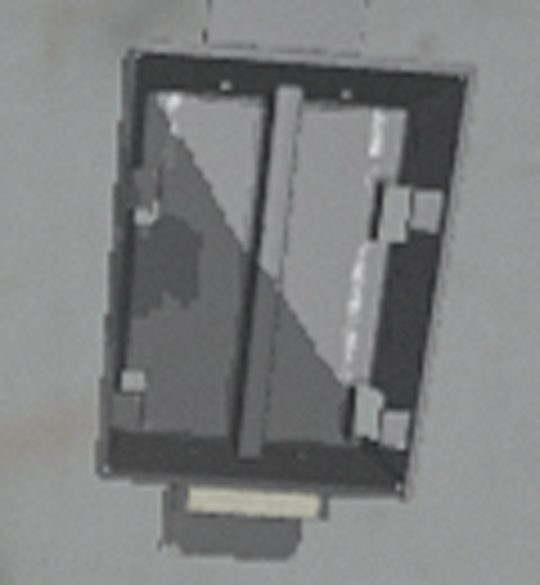

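Request:
{"api": "step_arm", "payload": {"increments": "-1 -0.74 0.18 0.5 0;-1 -0.74 0.18 0.5 0;-1 -0.74 0.18 0.5 0;-1 -0.74 0.18 0.5 0;-1 -0.74 0.18 0.5 0;-1 -0.74 0.18 0.5 0;-1 -0.74 0.18 0.5 0;-1 0 0 0 0"}}

```text
time_s: 2.45
ee_pos: [0.6318, 0.0502, 0.2546]
ee_rot: [2.232, 2.21, -0.018]
contact_force: [-0.7, -1.5, -0.9]
width: 1.001
```

Request:
{"api": "step_arm", "payload": {"increments": "0.1 0 0 0 0;0.1 0 0 0 0"}}

```text
time_s: 2.62
ee_pos: [0.6332, 0.0613, 0.2593]
ee_rot: [-2.22, -2.221, -0.001]
contact_force: [0.0, -0.2, 0.2]
width: 0.748
```

```bash
python3 - <<'E'
from h import *
im,cm=snap('wrist','w2.png'); np.save('cm2.npy',cm,allow_pickle=True)
hsv=cv2.cvtColor(im,cv2.COLOR_RGB2HSV)
m=(hsv[...,0]>5)&(hsv[...,0]<22)&(hsv[...,1]>140)&(hsv[...,2]>90); m[330:]=0
for a,c,r,P in rect_on(cm,cv2.morphologyEx(m.astype(np.uint8),cv2.MORPH_CLOSE,np.ones((9,9))),.01)[:2]: print('board',a,c,r)
cv2.imwrite('pics/w2b.png',cv2.cvtColor(cv2.resize(im,(800,600),interpolation=cv2.INTER_CUBIC),cv2.COLOR_RGB2BGR))
go((.6,.05,.3)); print(get_obs()['width'])
E
```

```text
board 19008.0 [242. 126.] ((595.672607421875, 44.1593017578125), (259.4195556640625, 152.66159057617188), 85.5452880859375)
now [0.6334 0.0622 0.2599] yaw 90.1 t 2.6667 | shift units (after turn) [-0.3  -0.83 -1.  ] before turn [-0.3  -0.83 -1.  ] turn units 0.0
0.663443288963614
```

View pics/w2b.png

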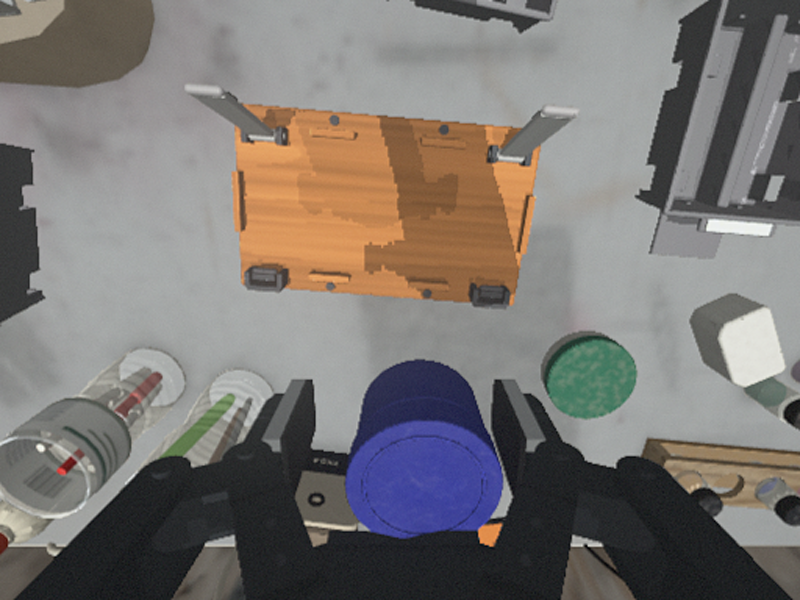

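```bash
python3 - <<'E'
from h import *
cm=np.load('cm2.npy',allow_pickle=True).item(); s=1.5625
f=lambda q,z:onz(cm,(q[0])/s,(q[1])/s,z)[:2]
# screw dots on board surface, end ribs
for n,q,z in [('TL dot',(335,120),.01),('TR dot',(444,130),.01),('BL dot',(330,286),.01),('BR dot',(428,295),.01),('Lrib out bottom',(234,200),.01),('Lrib top',(238,200),.022),('Rrib top',(529,222),.022),('BL',(242,286),.01),('BR',(514,308),.01),('TR',(540,127),.01),('TL',(237,104),.01)]: print(n,f(q,z).round(4))
im=cv2.imread('pics/w2.png'); cv2.imwrite('pics/c3.png',cv2.resize(im[60:200,140:355],None,fx=3.7,fy=3.7,interpolation=cv2.INTER_CUBIC))
E
```

```text
TL dot [0.5224 0.0059]
TR dot [0.53   0.0954]
BL dot [ 0.6642 -0.0058]
BR dot [0.6729 0.085 ]
Lrib out bottom [ 0.5865 -0.0849]
Lrib top [ 0.5854 -0.0769]
Rrib top [0.6035 0.1693]
BL [ 0.6643 -0.0872]
BR [0.6857 0.1663]
TR [0.5276 0.1744]
TL [ 0.5105 -0.0729]
```

View pics/c3.png

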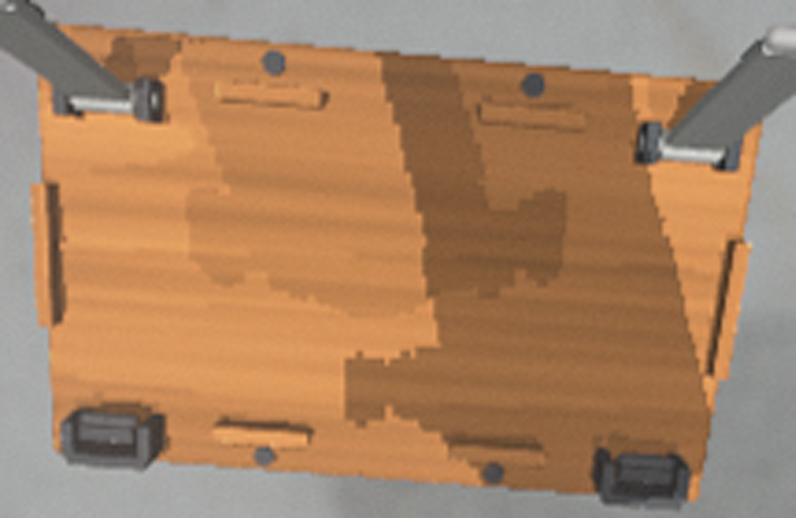

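Request:
{"api": "step_arm", "payload": {"increments": "0.1 0.96 -0.26 0.14 0.1;0.1 0.96 -0.26 0.14 0.1;0.1 0.96 -0.26 0.14 0.1;0.1 0.96 -0.26 0.14 0.1;0.1 0.96 -0.26 0.14 0.1;0.1 0.96 -0.26 0.14 0.1;0.1 0.96 -0.26 0.14 0.1;0.1 0 0 0 0"}}

```text
time_s: 3.33
ee_pos: [0.5603, 0.3452, 0.2202]
ee_rot: [-2.257, -2.169, -0.008]
contact_force: [-0.6, 1.7, 0.1]
width: 0.45
```

Request:
{"api": "step_arm", "payload": {"increments": "0.1 0 0 0 0;0.1 0 0 0 0"}}

```text
time_s: 3.5
ee_pos: [0.5668, 0.3315, 0.2207]
ee_rot: [2.281, 2.16, 0.001]
contact_force: [0.3, -0.4, -0.3]
width: 0.452
```

```bash
python3 - <<'E'
from h import *
im,cm=snap('wrist','w3.png'); np.save('cm3.npy',cm,allow_pickle=True)
cv2.imwrite('pics/w3b.png',cv2.cvtColor(cv2.resize(im,(800,600),interpolation=cv2.INTER_CUBIC),cv2.COLOR_RGB2BGR))
go((.518,.3315,.15),86.7); print(get_obs()['width'])
E
```

```text
now [0.5676 0.3299 0.2208] yaw 86.8 t 3.55 | shift units (after turn) [-0.03 -1.24  1.77] before turn [-0.03 -1.24  1.77] turn units 0.01
0.4524568458110524
```

View pics/w3b.png

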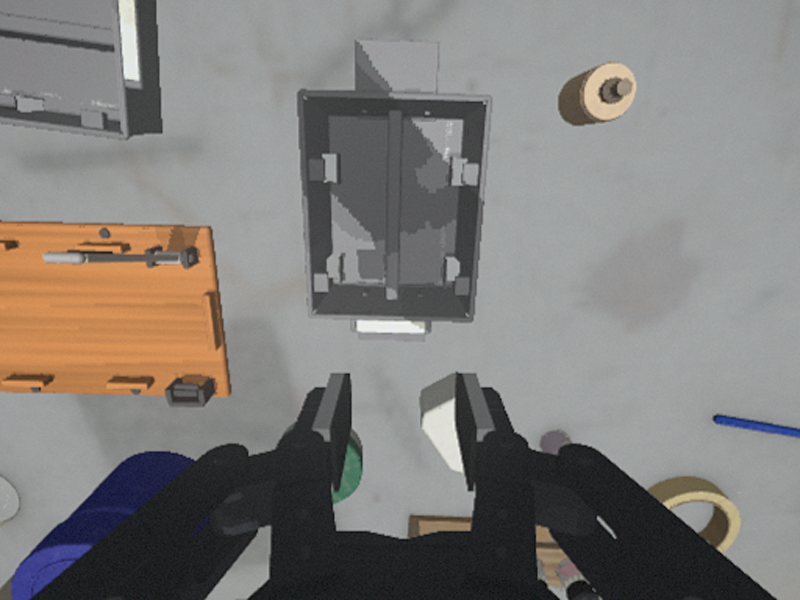

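```bash
python3 - <<'E'
from h import *
cm=np.load('cm3.npy',allow_pickle=True).item(); s=1.5625
f=lambda q,z:onz(cm,q[0]/s,q[1]/s,z)[:2]
A=np.array([f(q,.06) for q in [(300,92),(491,96),(472,320),(312,316)]]); print(A.round(4),A.mean(0),np.degrees(np.arctan2(*(A[2]+A[3]-A[0]-A[1])[::-1])))
W=np.array([f(q,.036) for q in [(396,110),(392,298)]]); print(W.round(4),W.mean(0),np.degrees(np.arctan2(*(W[1]-W[0])[::-1])))
print('board',[f(q,.01).round(4) for q in [(208,227),(230,394),(104,233),(128,391)]])
print('boardest',proj(cm,(.5276,.1744,.01))*s,proj(cm,(.6857,.1663,.01))*s)
print('can',f((620,90),.071))
E
```

```text
[[0.4432 0.2744]
 [0.4518 0.3923]
 [0.6002 0.3803]
 [0.5908 0.2638]] [0.5214919  0.32769584] -4.368690286051685
[[0.4545 0.3328]
 [0.588  0.3218]] [0.52123243 0.327324  ] -4.694657669953773
board [array([0.5293, 0.1781]), array([0.6806, 0.1678]), array([0.5296, 0.0941]), array([0.6725, 0.0759])]
boardest [202.93217608 225.0688864 ] [229.42638366 399.00754686]
can [0.45383028 0.46664906]
```

Request:
{"api": "step_arm", "payload": {"increments": "0.1 0 -0.58 0.5 0.15;0.1 -0.05 -0.58 0.5 0.13;0.1 0 0 0.8 0;0.1 0 0 0.8 0;0.1 0 0 0 0;0.1 0 0 0 0;0.1 0 0 0 0;0.1 0 0 0 0", "squeeze": 60}}

```text
time_s: 4.22
ee_pos: [0.5229, 0.3315, 0.1184]
ee_rot: [2.309, 2.13, 0.007]
contact_force: [-0.2, -0.6, 0.1]
width: 0.45
```

```bash
python3 - <<'E'
from h import *
go((.521,.328,.019),85.5)
E
```

```text
now [0.5229 0.3315 0.1184] yaw 85.4 t 4.2167 | shift units (after turn) [-0.1  -0.05  2.49] before turn [-0.1  -0.05  2.49] turn units -0.02
```

Request:
{"api": "step_arm", "payload": {"increments": "0.1 -0.1 -0.05 0.5 0;0.1 0 0 0.5 0;0.1 0 0 0.5 0;0.1 0 0 0.5 0;0.1 0 0 0.48 0;0.1 0 0 0 0;0.1 0 0 0 0;0.1 0 0 0 0"}}

```text
time_s: 4.88
ee_pos: [0.5201, 0.3281, 0.0188]
ee_rot: [2.308, 2.131, 0.005]
contact_force: [-0.3, 1.0, -0.2]
width: 0.45
```

Request:
{"api": "step_arm", "payload": {"increments": "1 0 0 0 0;1 0 0 0 0;1 0 0 0 0;1 0 0 0 0;1 0 0 0 0;1 0 0 0 0;1 0 0 0 0;1 0 0 0 0"}}

```text
time_s: 5.55
ee_pos: [0.5196, 0.3278, 0.0185]
ee_rot: [2.308, 2.131, 0.004]
contact_force: [-0.4, -0.3, 7.9]
width: 0.103
```

Request:
{"api": "step_arm", "payload": {"increments": "1 0 0 -0.25 0;1 0 0 -0.5 0;1 0 0 -0.5 0;1 0 0 -0.75 0;1 0 0 -1 0;1 0 0 0 0;1 0 0 0 0;1 0 0 0 0"}}

```text
time_s: 6.22
ee_pos: [0.518, 0.3266, 0.1367]
ee_rot: [-2.308, -2.132, 0.002]
contact_force: [-1.4, -0.4, -3.8]
width: 0.11
```

```bash
python3 - <<'E'
from h import *
o=get_obs(); print(o['qpos'],o['width'],o['contact_force'])
im,cm=snap('wrist','w4.png'); np.save('cm4.npy',cm,allow_pickle=True)
cv2.imwrite('pics/w4b.png',cv2.cvtColor(cv2.resize(im,(800,600),interpolation=cv2.INTER_CUBIC),cv2.COLOR_RGB2BGR))
go((.597,.047,.15),175.2);go((.597,.047,.15),-4.8)
E
```

```text
[-0.55281901  0.80352329 -0.15184634  1.69394916  0.17880647  0.65906991
  0.69085596] 0.10998315548108857 [-1.37940656 -0.37017994 -3.84403627]
now [0.5175 0.3263 0.1358] yaw 85.5 t 6.2667 | shift units (after turn) [-2.56 -6.79 -0.35] before turn [-6.8   2.53 -0.35] turn units -19.58
now [0.5175 0.3263 0.1358] yaw 85.5 t 6.2667 | shift units (after turn) [ 2.56  6.79 -0.35] before turn [-6.8   2.53 -0.35] turn units 19.69
```

View pics/w4b.png

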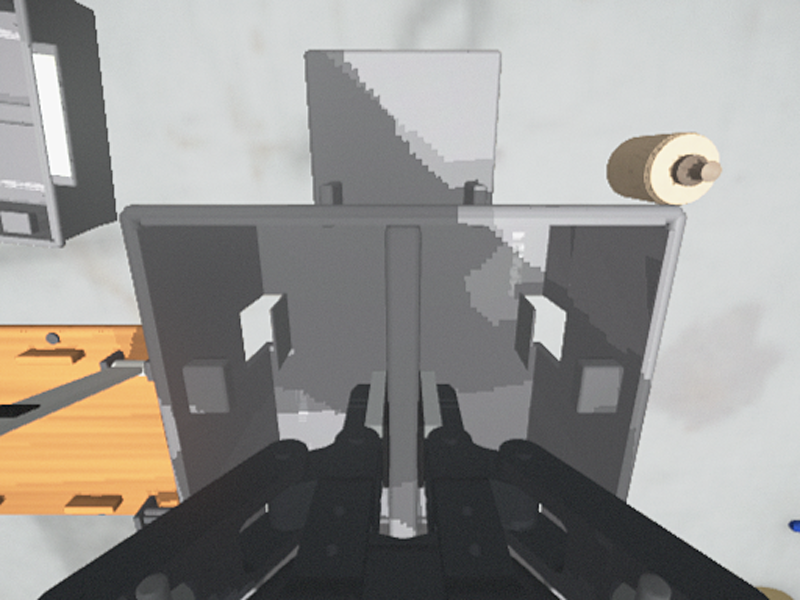

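```bash
python3 - <<'E'
from h import *
cm=np.load('cm4.npy',allow_pickle=True).item(); s=1.5625
o=get_obs();M=R.from_rotvec(o['ee_rot']).as_matrix();p=np.array(o['ee_pos'])
for q,dz in [((121,215),.0415),((685,213),.0415),((388,232),.0175),((419,232),.0175),((305,51),-.0125),((500,51),-.0125)]:
    w=onz(cm,q[0]/s,q[1]/s,p[2]+dz); print(q,(M.T@(w-p)).round(4))
E
```

```text
(121, 215) [-0.0604 -0.0713 -0.0412]
(685, 213) [ 0.0608 -0.0718 -0.0415]
(388, 232) [-0.0037 -0.0636 -0.0173]
(419, 232) [ 0.0047 -0.0636 -0.0174]
(305, 51) [-0.0292 -0.1131  0.0128]
(500, 51) [ 0.0296 -0.1131  0.0127]
```

Request:
{"api": "step_arm", "payload": {"increments": "1 0 0 -0.5 0.985;1 0 0 -0.5 0.985;1 0 0 -0.5 0.985;1 0 0 -0.5 0.985;1 0 0 -0.5 0.985;1 0 0 -0.5 0.985;1 0 0 0 0.985;1 0 0 0 0.985"}}

```text
time_s: 6.93
ee_pos: [0.5184, 0.3271, 0.2564]
ee_rot: [2.857, 1.306, -0.002]
contact_force: [-0.3, -0.0, -3.6]
width: 0.102
```

Request:
{"api": "step_arm", "payload": {"increments": "1 0 0 0 0.985;1 0 0 0 0.985;1 0 0 0 0.985;1 0 0 0 0.985;1 0 0 0 0.985;1 0 0 0 0.985;1 0 0 0 0.985;1 0 0 0 0.985"}}

```text
time_s: 7.6
ee_pos: [0.5174, 0.3266, 0.2547]
ee_rot: [3.119, 0.356, -0.006]
contact_force: [0.2, -0.5, -2.2]
width: 0.102
```

Request:
{"api": "step_arm", "payload": {"increments": "1 0 0 0 0.985;1 0 0 0 0.985;1 0 0 0 0.985;1 0 0 0 0.985;1 0 0 0 0;1 0 0 0 0;1 0 0 0 0"}}

```text
time_s: 8.18
ee_pos: [0.5181, 0.327, 0.2558]
ee_rot: [3.138, -0.129, -0.003]
contact_force: [-0.2, -0.8, -2.7]
width: 0.104
```

```bash
python3 - <<'E'
from h import *
go((.597,.051,.15),-4.8); print(get_obs()['qpos'].round(2))
E
```

```text
now [0.5181 0.327  0.2558] yaw -4.7 t 8.1833 | shift units (after turn) [2.55 6.71 2.65] before turn [2.54 6.71 2.65] turn units 0.02
[-0.8   0.67  0.3   1.6  -0.23  0.91 -0.51]
```

Request:
{"api": "step_arm", "payload": {"increments": "1 0.32 0.84 0 0;1 0.32 0.84 0 0;1 0.32 0.84 0 0;1 0.32 0.84 0 0;1 0.32 0.84 0 0;1 0.32 0.84 0 0;1 0.32 0.84 0 0;1 0.32 0.84 0 0"}}

```text
time_s: 8.85
ee_pos: [0.5981, 0.049, 0.2566]
ee_rot: [-3.139, 0.13, 0.001]
contact_force: [-0.0, 0.8, -2.1]
width: 0.101
```

Request:
{"api": "step_arm", "payload": {"increments": "1 0 0 0.5 0;1 0 0 0.5 0;1 0 0 0.5 0;1 0 0 0.5 0;1 0 0 0 0;1 0 0 0 0;1 0 0 0 0;1 0 0 0 0"}}

```text
time_s: 9.52
ee_pos: [0.5992, 0.0508, 0.1784]
ee_rot: [-3.138, 0.132, -0.004]
contact_force: [1.1, -0.3, -1.5]
width: 0.098
```

```bash
python3 - <<'E'
from h import *
go((.597,.051,.15),-4.8)
im,cm=snap('wrist','w5.png'); np.save('cm5.npy',cm,allow_pickle=True)
cv2.imwrite('pics/w5b.png',cv2.cvtColor(cv2.resize(im,(800,600),interpolation=cv2.INTER_CUBIC),cv2.COLOR_RGB2BGR))
E
```

```text
now [0.5992 0.0508 0.1784] yaw -4.8 t 9.5167 | shift units (after turn) [-0.06 -0.    0.71] before turn [-0.06 -0.    0.71] turn units -0.0
```

View pics/w5b.png

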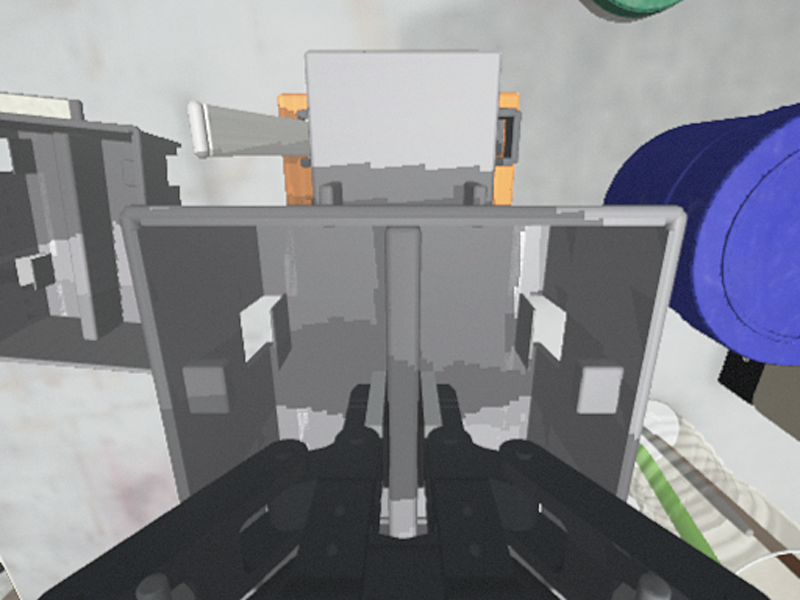

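```bash
python3 - <<'E'
from h import *
cm=np.load('cm5.npy',allow_pickle=True).item(); s=1.5625
im=cv2.cvtColor(cv2.imread('pics/w5.png'),cv2.COLOR_BGR2HSV)
m=(im[...,0]>5)&(im[...,0]<22)&(im[...,1]>130)&(im[...,2]>90)
for v in (60,62,64,80,110,125):
    u=np.where(m[v,150:360])[0]+150
    if len(u): print(v,u.min(),u.max()+1,onz(cm,u.min(),v,.01)[:2].round(4),onz(cm,u.max()+1,v,.01)[:2].round(4))
ys=np.where(m[:,182:192].any(1))[0][:3],np.where(m[:,322:330].any(1))[0][:3]; print(ys)
for u,v in ((187,ys[0][0]),(326,ys[1][0])): print(onz(cm,u,v,.01)[:2].round(4))
E
```

```text
60 181 331 [0.5338 0.1767] [0.682  0.1643]
62 320 332 [0.6711 0.1634] [0.683  0.1624]
64 320 332 [0.6711 0.1616] [0.683  0.1606]
110 183 329 [0.5276 0.1296] [0.68   0.1168]
125 184 327 [0.5261 0.1144] [0.6779 0.1016]
(array([60, 69, 72]), array([60, 61, 62]))
[0.5397 0.1762]
[0.6771 0.1648]
```

Request:
{"api": "step_arm", "payload": {"increments": "1 -0.05 0.07 0.5 0;1 0 0 0.5 0;1 0 0 0.5 0;1 0 0 0.5 0;1 0 0 0.5 0;1 0 0 0.5 0;1 0 0 0 0;1 0 0 0 0"}}

```text
time_s: 10.23
ee_pos: [0.5958, 0.0482, 0.0571]
ee_rot: [-3.139, 0.132, 0.001]
contact_force: [0.1, 0.4, -2.9]
width: 0.105
```

Request:
{"api": "step_arm", "payload": {"increments": "1 0 0 0.2 0;1 0 0 0.2 0;1 0 0 0.2 0;1 0 0 0.13 0;1 0 0 0 0;1 0 0 0 0;1 0 0 0 0"}}

```text
time_s: 10.82
ee_pos: [0.596, 0.0483, 0.0285]
ee_rot: [-3.138, 0.133, -0.001]
contact_force: [-1.5, -0.2, 5.6]
width: 0.106
```

```bash
python3 - <<'E'
from h import *
go((.597,.048,.0285),-4.8); o=get_obs(); print(o['contact_force'],o['torque'])
E
```

```text
now [0.596  0.0483 0.0285] yaw -4.8 t 10.8167 | shift units (after turn) [ 0.03  0.   -0.  ] before turn [ 0.03  0.   -0.  ] turn units -0.01
[-1.47092583 -0.20311564  5.59535981] [-0.01532063  0.37658035  0.02040955]
```

Request:
{"api": "step_arm", "payload": {"increments": "0.1 0 0 0 0;0.1 0 0 0 0;0.1 0 0 0 0;0.1 0 0 0 0;0.1 0 0 -0.5 0;0.1 0 0 -1 0;0.1 0 0 -1 0;0.1 0 0 -1 0"}}

```text
time_s: 11.48
ee_pos: [0.5953, 0.048, 0.1688]
ee_rot: [3.139, -0.133, -0.002]
contact_force: [0.1, 0.3, -0.0]
width: 0.448
```

Request:
{"api": "step_arm", "payload": {"increments": "0.1 0 0 -1 0;0.1 0 0 -1 0;0.1 0 -0.5 -0.5 0;0.1 0 0 0 0;0.1 0 0 0 0;0.1 0 0 0 0"}}

```text
time_s: 11.98
ee_pos: [0.5965, 0.0677, 0.2665]
ee_rot: [3.138, -0.132, -0.004]
contact_force: [-1.0, -1.6, 0.4]
width: 0.454
```

```bash
python3 - <<'E'
from h import *
go((.597,.048,.0285),-4.8)
im,cm=snap('wrist','w6.png'); np.save('cm6.npy',cm,allow_pickle=True)
cv2.imwrite('pics/w6b.png',cv2.cvtColor(cv2.resize(im,(800,600),interpolation=cv2.INTER_CUBIC),cv2.COLOR_RGB2BGR))
E
```

```text
now [0.5965 0.0677 0.2665] yaw -4.8 t 11.9833 | shift units (after turn) [0.07 0.49 5.95] before turn [0.07 0.49 5.95] turn units -0.01
```

View pics/w6b.png

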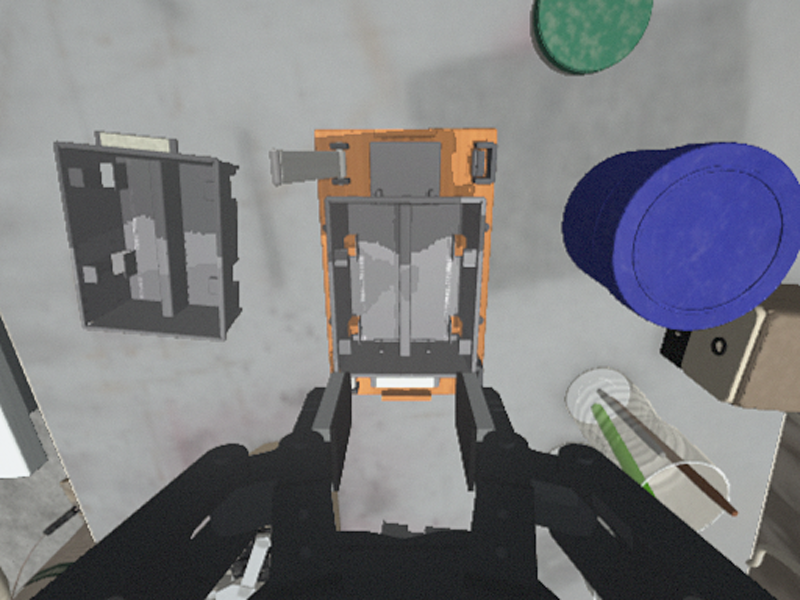

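```bash
python3 - <<'E'
from h import *
s=1.5625
cm=np.load('cm6.npy',allow_pickle=True).item(); f=lambda q,z:onz(cm,q[0]/s,q[1]/s,z)[:2].round(4)
A=np.array([f(q,.07) for q in [(330,198),(487,198),(482,375),(338,372)]]);print('base rim',A.tolist(),A.mean(0))
A=np.array([f(q,.06) for q in [(55,143),(222,158),(226,338),(85,326)]]);print('b rim',A.tolist(),A.mean(0))
print('b web',f((163,163),.036),f((168,312),.036))
print('strap2 hinge',f((343,163),.021),'tip if z.128',f((277,167),.128))
c2=np.load('cm2.npy',allow_pickle=True).item()
for z in (0,.05,.1,.15): print('device edge z',z,onz(c2,153/s,40/s,z)[:2].round(3),onz(c2,80/s,86/s,z)[:2].round(3))
print('strap1 in w2 hinge',onz(c2,265/s,136/s,.021).round(3),'tip',onz(c2,203/s,89/s,.128).round(3),'strap2 hinge',onz(c2,510/s,155/s,.021).round(3),'tip',onz(c2,560/s,111/s,.128).round(3))
sc=camera_model('scene'); print('knob',onz(sc,224,210,.065).round(3)); 
sd=camera_model('side');print('side px',proj(sd,onz(sc,224,210,.065)))
print('w2 px',proj(c2,onz(sc,224,210,.065))*s)
for z in (.05,.1,.15,.2): print('tripod top',z,onz(sc,235,212,z).round(3),proj(sd,onz(sc,235,212,z)).round())
E
```

```text
base rim [[0.5462, 0.1248], [0.663, 0.115], [0.6557, -0.0333], [0.5329, -0.0202]] [0.59945  0.046575]
b rim [[0.3469, 0.1804], [0.468, 0.1597], [0.4392, 0.015], [0.3218, 0.0359]] [0.393975 0.09775 ]
b web [0.4103 0.1605] [0.381  0.0348]
strap2 hinge [0.5525 0.1482] tip if z.128 [0.527  0.1502]
device edge z 0 [ 0.463 -0.137] [ 0.496 -0.204]
device edge z 0.05 [ 0.474 -0.112] [ 0.503 -0.17 ]
device edge z 0.1 [ 0.485 -0.087] [ 0.51  -0.136]
device edge z 0.15 [ 0.496 -0.062] [ 0.516 -0.103]
strap1 in w2 hinge [ 0.535 -0.049  0.021] tip [ 0.515 -0.05   0.128] strap2 hinge [0.549 0.149 0.021] tip [0.526 0.15  0.128]
knob [ 0.455 -0.073  0.065]
side px [287.22401508 192.76296927]
w2 px [196.2711904    0.60687875]
tripod top 0.05 [ 0.49  -0.091  0.05 ] [281. 192.]
tripod top 0.1 [ 0.467 -0.131  0.1  ] [291. 177.]
tripod top 0.15 [ 0.444 -0.171  0.15 ] [302. 163.]
tripod top 0.2 [ 0.421 -0.211  0.2  ] [312. 148.]
```

Request:
{"api": "step_arm", "payload": {"increments": "1 -0.67 -0.48 0 0;1 -0.67 -0.48 0 0;1 -0.67 -0.48 0 0;1 -0.67 -0.48 0 0;1 0 0 0.8 0;1 0 0 0.8 0;1 0 0 0 0;1 0 0 0 0"}}

```text
time_s: 12.7
ee_pos: [0.4956, 0.1522, 0.202]
ee_rot: [3.136, -0.135, -0.008]
contact_force: [0.1, -0.5, 0.2]
width: -0.003
```

Request:
{"api": "step_arm", "payload": {"increments": "1 0 0 0 0;1 0 0 0 0;1 0 0 0 0"}}

```text
time_s: 12.95
ee_pos: [0.4983, 0.1533, 0.2049]
ee_rot: [-3.138, 0.134, -0.004]
contact_force: [1.1, -0.0, 0.5]
width: -0.001
```

```bash
python3 - <<'E'
from h import *
go((.4967,.1534,.112),-4.8);print(get_obs()['width'])
E
```

```text
now [0.4983 0.1533 0.2049] yaw -4.9 t 12.95 | shift units (after turn) [-0.04  0.    2.32] before turn [-0.04  0.    2.32] turn units -0.02
-0.0010827090016552615
```

Request:
{"api": "step_arm", "payload": {"increments": "1 0 0 0.8 0;1 0 0 0.8 0;1 0 0 0.72 0;1 0 0 0 0;1 0 0 0 0;1 0 0 0 0"}}

```text
time_s: 13.45
ee_pos: [0.4985, 0.1537, 0.1125]
ee_rot: [-3.138, 0.133, -0.004]
contact_force: [0.4, -0.2, -0.1]
width: -0.0
```

Request:
{"api": "step_arm", "payload": {"increments": "1 0.25 0 0 0;1 0.25 0 0 0;1 0.25 0 0 0;1 0.25 0 0 0;1 0.38 0 0.05 0;1 0.38 0 0.05 0;1 0.35 0 0.15 0;1 0.35 0 0.15 0"}}

```text
time_s: 14.12
ee_pos: [0.5974, 0.1456, 0.0978]
ee_rot: [-3.138, 0.132, -0.007]
contact_force: [-0.7, 1.0, -0.6]
width: -0.002
```

Request:
{"api": "step_arm", "payload": {"increments": "1 0.2 0 0.22 0;1 0.2 0 0.22 0;1 0.13 0 0.25 0;1 0.13 0 0.25 0;1 0.1 0 0.15 0;1 0 0 0.15 0;1 0 0 0 0;1 0 0 0 0"}}

```text
time_s: 14.78
ee_pos: [0.6247, 0.1428, 0.0448]
ee_rot: [3.139, -0.132, -0.002]
contact_force: [-0.0, -0.2, 0.4]
width: 0.001
```

```bash
python3 - <<'E'
from h import *
h=np.array([.5515,.1488]);e=get_obs()['ee_pos'];d=e[:2]-h
print('h',d@[.9965,-.0837],'ex',d@[.0837,.9965],'tip z',e[2]-.008)
snap('scene','s2.png');im,cm=snap('wrist','w7.png'); np.save('cm7.npy',cm,allow_pickle=True)
E
```

```text
h 0.07347032411472793 ex 0.00018179018460764106 tip z 0.036775905895511725
```

Request:
{"api": "step_arm", "payload": {"increments": "1 0.15 0 0.05 0;1 0.1 0 0.05 0;1 0 0 0.05 0;1 0 0 0.05 0;1 0 0 0.05 0;1 0 0 0 0;1 0 0 0 0;1 0 0 0 0"}}

```text
time_s: 15.55
ee_pos: [0.6367, 0.1419, 0.0358]
ee_rot: [-3.138, 0.133, -0.004]
contact_force: [2.6, -1.2, 3.5]
width: -0.002
```

Request:
{"api": "step_arm", "payload": {"increments": "1 0 0 0.05 0;1 0 0 0.03 0;1 0 0 0.03 0;1 0 0 0 0;1 0 0 0 0;1 0 0 0 0"}}

```text
time_s: 16.05
ee_pos: [0.6348, 0.142, 0.0313]
ee_rot: [-3.139, 0.132, 0.002]
contact_force: [-0.9, -0.3, 7.9]
width: -0.005
```

Request:
{"api": "step_arm", "payload": {"increments": "1 0 0 0.05 0;1 0 0 0.05 0;1 0 0 0 0;1 0 0 0 0;1 0 0 0 0;1 0 0 0 0"}}

```text
time_s: 16.55
ee_pos: [0.6348, 0.1421, 0.0303]
ee_rot: [-3.138, 0.133, 0.002]
contact_force: [-6.0, -1.4, 29.4]
width: -0.001
```

Request:
{"api": "step_arm", "payload": {"increments": "1 0 0 -0.5 0;1 0 0 -1 0;1 0 0 -1 0;1 0 0 -1 0;1 0 0 -1 0;1 0 0 -1 0;1 -0.5 0.3 -0.5 0;1 0 0 0 0"}}

```text
time_s: 17.22
ee_pos: [0.6136, 0.13, 0.2714]
ee_rot: [-3.138, 0.135, -0.005]
contact_force: [-0.0, -1.2, -0.2]
width: -0.001
```

```bash
python3 - <<'E'
from h import *
sc=camera_model('scene'); sd=camera_model('side')
b=onz(sc,224,247,0); print('dev corner base',b.round(3), [ (z,proj(sc,(b[0],b[1],z)).round()) for z in (.05,.08,.1,.15)])
print('front corner',onz(sc,242,266,0).round(3))
go((.4797,-.0452,.112),-4.8)
im=cv2.imread('pics/s2.png')[120:290,150:350]; im2=cv2.imread('pics/side0.png')[80:220,260:360]
a=cv2.resize(im,None,fx=2.4,fy=2.4,interpolation=cv2.INTER_CUBIC); b=cv2.resize(im2,None,fx=2.9,fy=2.9,interpolation=cv2.INTER_CUBIC)
w6,c=snap('wrist','w8.png'); np.save('cm8.npy',c,allow_pickle=True)
H=max(a.shape[0],b.shape[0]); C=np.zeros((H,a.shape[1]+b.shape[1],3),np.uint8);C[:a.shape[0],:a.shape[1]]=a;C[:b.shape[0],a.shape[1]:]=b
cv2.imwrite('pics/m1.png',C);print(C.shape)
E
```

```text
dev corner base [ 0.392 -0.172  0.   ] [(0.05, array([223., 238.])), (0.08, array([223., 232.])), (0.1, array([223., 229.])), (0.15, array([222., 219.]))]
front corner [ 0.402 -0.276  0.   ]
now [0.6136 0.13   0.2714] yaw -4.9 t 17.2167 | shift units (after turn) [-2.98  4.65  3.97] before turn [-2.97  4.65  3.97] turn units -0.03
(408, 770, 3)
```

View pics/m1.png

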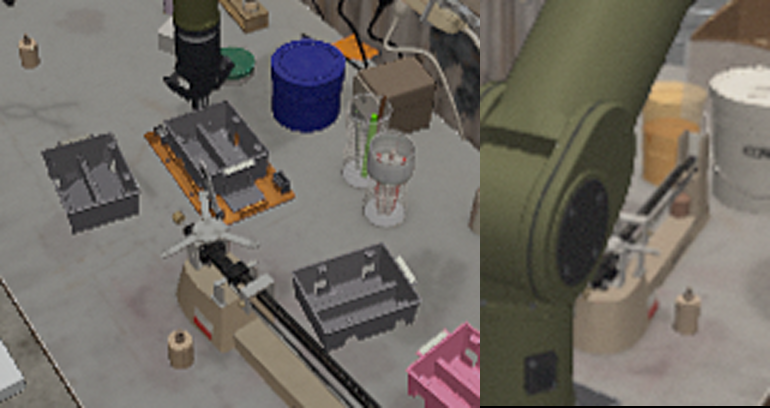

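Request:
{"api": "step_arm", "payload": {"increments": "1 -0.453 0.775 0 0;1 -0.453 0.775 0 0;1 -0.453 0.775 0 0;1 -0.453 0.775 0 0;1 -0.453 0.775 0 0;1 -0.453 0.775 0 0;1 0 0 0.8 0;1 0 0 0.8 0"}}

```text
time_s: 17.93
ee_pos: [0.4894, -0.0464, 0.202]
ee_rot: [3.138, -0.139, 0.0]
contact_force: [0.7, 1.9, -1.0]
width: -0.0
```

Request:
{"api": "step_arm", "payload": {"increments": "1 0 0 0 0;1 0 0 0 0;1 0 0 0 0;1 0 0 0 0"}}

```text
time_s: 18.27
ee_pos: [0.4915, -0.0441, 0.2038]
ee_rot: [-3.139, 0.131, -0.003]
contact_force: [-0.1, 0.3, -0.5]
width: -0.001
```

```bash
python3 - <<'E'
from h import *
go((.4897,-.046,.118),-4.8);print(get_obs()['contact_force'])
im,cm=snap('wrist','w9.png'); np.save('cm9.npy',cm,allow_pickle=True)
E
```

```text
now [ 0.4915 -0.0441  0.2038] yaw -4.8 t 18.2667 | shift units (after turn) [-0.04  0.05  2.14] before turn [-0.04  0.05  2.14] turn units 0.0
[-0.14421018  0.34469073 -0.45870474]
```

Request:
{"api": "step_arm", "payload": {"increments": "1 -0.04 0.05 0.7 0;1 0 0 0.7 0;1 0 0 0.74 0;1 0 0 0 0;1 0 0 0 0;1 0.25 0 0 0;1 0.25 0 0 0;1 0.25 0 0 0"}}

```text
time_s: 18.98
ee_pos: [0.5202, -0.0489, 0.1199]
ee_rot: [3.139, -0.132, 0.005]
contact_force: [-0.1, 0.2, -1.0]
width: -0.002
```

Request:
{"api": "step_arm", "payload": {"increments": "1 0.38 0 0.12 0;1 0.38 0 0.12 0;1 0.35 0 0.15 0;1 0.35 0 0.15 0;1 0.2 0 0.22 0;1 0.2 0 0.22 0;1 0.13 0 0.25 0;1 0.13 0 0.25 0"}}

```text
time_s: 19.65
ee_pos: [0.6036, -0.056, 0.0579]
ee_rot: [-3.139, 0.132, -0.001]
contact_force: [-0.5, -0.6, 0.4]
width: -0.0
```

Request:
{"api": "step_arm", "payload": {"increments": "1 0.1 0 0.15 0;1 0.1 0 0.15 0;1 0.1 0 0.05 0;1 0.1 0 0.05 0;1 0 0 0 0;1 0 0 0 0;1 0 0 0 0"}}

```text
time_s: 20.23
ee_pos: [0.6191, -0.0574, 0.0424]
ee_rot: [-3.139, 0.133, -0.0]
contact_force: [0.3, -0.4, -0.6]
width: -0.001
```

```bash
python3 - <<'E'
from h import *
h=np.array([.5345,-.0498]);e=get_obs()['ee_pos'];d=e[:2]-h
print('h',d@[.9965,-.0837],'ex',d@[.0837,.9965],'tip z',e[2]-.008)
E
```

```text
h 0.08493977944782757 ex -0.0005054452509716152 tip z 0.034399323727584356
```

Request:
{"api": "step_arm", "payload": {"increments": "1 0 0 0.08 0;1 0 0 0.08 0;1 0 0 0.05 0;1 0 0 0.05 0;1 0 0 0 0;1 0 0 0 0;1 0 0 0 0"}}

```text
time_s: 20.82
ee_pos: [0.6191, -0.0574, 0.0316]
ee_rot: [-3.139, 0.132, -0.0]
contact_force: [0.4, -0.5, 1.4]
width: -0.001
```

Request:
{"api": "step_arm", "payload": {"increments": "1 0 0 0.05 0;1 0 0 0.05 0;1 0 0 0 0;1 0 0 0 0;1 0 0 0 0"}}

```text
time_s: 21.23
ee_pos: [0.6192, -0.0574, 0.0306]
ee_rot: [-3.138, 0.133, -0.001]
contact_force: [-4.5, 1.4, 22.6]
width: 0.002
```

Request:
{"api": "step_arm", "payload": {"increments": "1 0 0 -0.5 0;1 0 0 -1 0;1 0 0 -1 0;1 0 0 -1 0;1 0 0 -1 0;1 0 0 -1 0;0.1 -0.87 -0.39 0 0.1;0.1 -0.87 -0.39 0 0.1"}}

```text
time_s: 21.9
ee_pos: [0.5548, -0.0213, 0.2504]
ee_rot: [3.137, -0.162, 0.013]
contact_force: [-0.9, 1.3, -0.4]
width: 0.271
```

Request:
{"api": "step_arm", "payload": {"increments": "0.1 -0.87 -0.3 0 0.2;0.1 -0.87 -0.3 0 0.3;0.1 -0.87 -0.3 0 0.3;0.1 -0.87 -0.3 0 0.35;0.1 0 0 0 0;0.1 0 0 0 0;0.1 0 0 0 0;0.1 0 0 0 0"}}

```text
time_s: 22.57
ee_pos: [0.4222, 0.045, 0.2478]
ee_rot: [3.127, -0.303, 0.003]
contact_force: [-0.7, -0.4, 0.7]
width: 0.449
```

```bash
python3 - <<'E'
from h import *
go((.394,.098,.15),-11)
im,cm=snap('wrist','w10.png'); np.save('cm10.npy',cm,allow_pickle=True)
cv2.imwrite('pics/w10b.png',cv2.cvtColor(cv2.resize(im,(800,600),interpolation=cv2.INTER_CUBIC),cv2.COLOR_RGB2BGR))
E
```

```text
now [0.4222 0.045  0.2478] yaw -11.1 t 22.5667 | shift units (after turn) [-0.95 -1.17  2.44] before turn [-0.95 -1.17  2.44] turn units -0.02
```

View pics/w10b.png

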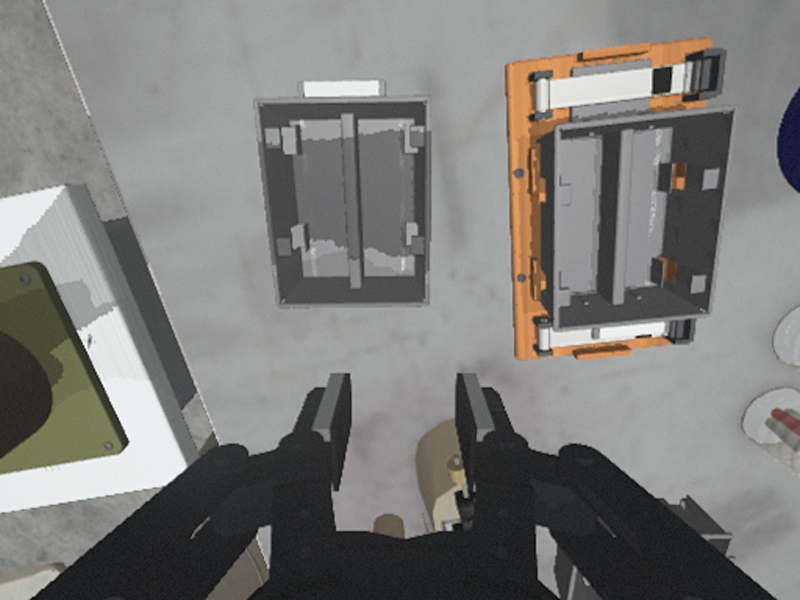

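```bash
cat >> h.py <<'E'
def tray(cm,rim,web,z0=0,s=1.5625):
    A=np.array([onz(cm,q[0]/s,q[1]/s,.06+z0)[:2] for q in rim]); W=np.array([onz(cm,q[0]/s,q[1]/s,.036+z0)[:2] for q in web])
    a=A[0]+A[1]-A[2]-A[3]; w=W[0]-W[1]
    print('rim c',A.mean(0).round(4),'yaw',np.degrees(np.arctan2(a[1],a[0])).round(1),'sides',[np.linalg.norm(A[i]-A[i-1]).round(4) for i in range(4)],'| web c',W.mean(0).round(4),'yaw',np.degrees(np.arctan2(w[1],w[0])).round(1),np.linalg.norm(w).round(4))
E
python3 - <<'E'
from h import *
cm=np.load('cm10.npy',allow_pickle=True).item(); s=1.5625
tray(cm,[(256,100),(429,97),(429,306),(279,306)],[(349,114),(355,287)])
tray(cm,[(556,126),(735,108),(713,312),(555,328)],[(630,130),(618,303)],.01)
print('knobs',onz(cm,455/s,465/s,.068).round(3),onz(cm,388/s,522/s,.05).round(3))
E
```

```text
rim c [0.3921 0.0966] yaw 79.9 sides [np.float64(0.1481), np.float64(0.1173), np.float64(0.15), np.float64(0.1184)] | web c [0.3921 0.0969] yaw 78.8 0.1329
rim c [0.5959 0.0464] yaw 85.9 sides [np.float64(0.1469), np.float64(0.1177), np.float64(0.1451), np.float64(0.1209)] | web c [0.5965 0.0457] yaw 84.5 0.1329
knobs [ 0.434 -0.136  0.068] [ 0.359 -0.206  0.05 ]
```

Request:
{"api": "step_arm", "payload": {"increments": "0.1 -0.5 -0.56 0.3 0;0.1 -0.49 -0.56 0.3 0;0.1 0 0 0.9 0;0.1 0 0 0.9 0;0.1 0 0 0.5 0;0.1 0 0 0 0;0.1 0 0 0 0;0.1 0 0 0 0"}}

```text
time_s: 23.28
ee_pos: [0.3916, 0.0966, 0.1324]
ee_rot: [-3.127, 0.304, -0.002]
contact_force: [-0.6, -0.5, 0.6]
width: 0.448
```

```bash
python3 - <<'E'
from h import *
go((.392,.0967,.019),-10.7)
E
```

```text
now [0.3916 0.0966 0.1324] yaw -11.1 t 23.2833 | shift units (after turn) [ 0.01 -0.    2.83] before turn [ 0.01 -0.    2.83] turn units -0.09
```

Request:
{"api": "step_arm", "payload": {"increments": "0.1 0 0 0.6 -0.09;0.1 0 0 0.6 0;0.1 0 0 0.6 0;0.1 0 0 0.6 0;0.1 0 0 0.43 0;0.1 0 0 0 0;0.1 0 0 0 0"}}

```text
time_s: 23.87
ee_pos: [0.4013, 0.1003, 0.0582]
ee_rot: [3.122, -0.3, -0.029]
contact_force: [-0.1, -0.4, -0.8]
width: 0.452
```

Request:
{"api": "step_arm", "payload": {"increments": "1 0 0 0 0;1 0 0 0 0;1 0 0 0 0;1 0 0 0 0;1 0 0 0 0;1 0 0 0 0;1 0 0 0 0;1 0 0 0 0"}}

```text
time_s: 24.53
ee_pos: [0.4, 0.1, 0.0574]
ee_rot: [3.122, -0.291, -0.033]
contact_force: [0.2, -0.5, 0.3]
width: -0.003
```

Request:
{"api": "step_arm", "payload": {"increments": "1 0 0 -0.25 0;1 0 0 -0.5 0;1 0 0 -0.75 0;1 0 0 -1 0;1 0 0 -1 0;1 0 0 -1 0;1 0 0 0 0;1 0 0 0 0"}}

```text
time_s: 25.2
ee_pos: [0.4049, 0.1013, 0.2388]
ee_rot: [3.124, -0.289, -0.027]
contact_force: [-0.7, 0.9, -0.2]
width: -0.001
```

```bash
python3 - <<'E'
from h import *
go((.597,.0458,.2),-4.8); o=get_obs();print(o['width'],o['contact_force'])
im,cm=snap('wrist','w11.png')
M=R.from_rotvec(o['ee_rot']).as_matrix();p=np.array(o['ee_pos'])
# held tray: far rim edge & web end along the image column of the web
g=cv2.cvtColor(im,cv2.COLOR_RGB2GRAY).astype(int)
for u in (100,130,258,380,410): print(u,[int(x) for x in g[120:160:1,u]])
for v in (125,132,137,142,147): print(v, (M.T@(onz(cm,258,v,p[2]+.0415)-p)).round(4)[1],(M.T@(onz(cm,258,v,p[2]+.0175)-p)).round(4)[1])
E
```

```text
now [0.4049 0.1013 0.2388] yaw -10.6 t 25.2 | shift units (after turn) [4.92 0.98 0.89] before turn [4.99 0.48 0.89] turn units -1.26
-0.0006286359004160214 [-0.71432712  0.94325581 -0.17401991]
100 [143, 147, 148, 144, 143, 147, 148, 149, 151, 151, 149, 151, 151, 152, 154, 154, 156, 153, 155, 154, 155, 153, 157, 166, 162, 171, 188, 176, 164, 134, 132, 118, 75, 75, 78, 75, 81, 77, 77, 77]
130 [154, 154, 153, 155, 155, 157, 156, 159, 159, 159, 157, 161, 160, 161, 160, 162, 159, 158, 157, 162, 160, 160, 158, 161, 160, 160, 162, 162, 160, 158, 160, 161, 159, 156, 158, 157, 152, 154, 154, 152]
258 [108, 110, 111, 108, 106, 109, 110, 107, 106, 108, 108, 105, 104, 108, 108, 109, 106, 108, 105, 106, 107, 108, 108, 105, 106, 104, 104, 108, 107, 108, 107, 105, 107, 107, 106, 106, 107, 104, 107, 104]
380 [154, 113, 117, 113, 116, 114, 114, 115, 108, 97, 89, 70, 57, 56, 59, 58, 56, 53, 50, 53, 51, 51, 54, 48, 50, 53, 52, 50, 47, 53, 53, 52, 59, 58, 54, 57, 64, 63, 64, 68]
410 [100, 98, 101, 103, 101, 92, 84, 78, 85, 117, 144, 148, 130, 67, 53, 55, 55, 53, 51, 53, 51, 55, 51, 53, 53, 53, 52, 54, 54, 51, 52, 51, 55, 53, 54, 55, 52, 49, 54, 53]
125 -0.0758 -0.0737
132 -0.0735 -0.0708
137 -0.0719 -0.0688
142 -0.0703 -0.0667
147 -0.0686 -0.0646
```

```bash
python3 - <<'E'
from h import *
o=get_obs();print(np.round(o['qpos'],3)); go((.392,.0967,.15),-10.7)
E
```

```text
[-0.825  0.547  0.749  2.171 -0.61   0.667  0.172]
now [0.4037 0.1013 0.2375] yaw -10.6 t 25.25 | shift units (after turn) [-0.22  0.15  2.19] before turn [-0.22  0.15  2.19] turn units 0.03
```

Request:
{"api": "step_arm", "payload": {"increments": "0.1 -0.13 -0.48 0 0;0.1 -0.13 -0.48 0 0;0.1 0 0 0.8 0;0.1 0 0 0.8 0;0.1 0 0 0.8 0;0.1 0 0 0.8 0;0.1 0 0 0 0;0.1 0 0 0 0"}}

```text
time_s: 25.92
ee_pos: [0.396, 0.1389, 0.1078]
ee_rot: [3.121, -0.293, -0.043]
contact_force: [-0.2, -0.9, 0.4]
width: 0.449
```

```bash
python3 - <<'E'
from h import *
o=get_obs();print(np.round(o['qpos'],3),R.from_rotvec(o['ee_rot']).as_matrix()[:,2].round(4)); go((.4004,.141,.019),-10.7)
E
```

```text
[-0.654  0.753  0.352  2.271 -0.952  0.301  0.358] [-0.028  -0.0044 -0.9996]
now [0.396  0.1389 0.1078] yaw -10.7 t 25.9167 | shift units (after turn) [ 0.16 -0.09  2.22] before turn [ 0.16 -0.09  2.22] turn units -0.01
```

Request:
{"api": "step_arm", "payload": {"increments": "1 0 0 -0.5 0;1 0 0 0 0;1 0.39 0.33 0 0;1 0.39 0.33 0 0;1 0 0 0 0;1 0 0 0.6 0;1 0 0 0.6 0;1 0 0 0 0"}}

```text
time_s: 26.58
ee_pos: [0.422, 0.1084, 0.0795]
ee_rot: [3.122, -0.29, -0.038]
contact_force: [0.5, -0.4, -0.7]
width: 0.003
```

Request:
{"api": "step_arm", "payload": {"increments": "1 0 0 0.5 0;1 0 0 0.4 0;1 0 0 0 0;1 0 0 0 0"}}

```text
time_s: 26.92
ee_pos: [0.4226, 0.1075, 0.0457]
ee_rot: [3.122, -0.291, -0.033]
contact_force: [0.1, -0.0, 0.1]
width: -0.0
```

```bash
python3 - <<'E'
from h import *
o=get_obs();print(np.round(o['qpos'],3),R.from_rotvec(o['ee_rot']).as_matrix()[:,2].round(4),o['contact_force']); go((.422,.1075,.048),-10.7)
E
```

```text
[-0.415  0.865  0.103  2.244 -0.96   0.1    0.426] [-0.0217 -0.0041 -0.9998] [ 0.09661267 -0.0051184   0.14813944]
now [0.4226 0.1075 0.0457] yaw -10.7 t 26.9167 | shift units (after turn) [-0.01  0.   -0.06] before turn [-0.01  0.   -0.06] turn units 0.01
```

Request:
{"api": "step_arm", "payload": {"increments": "1 0.2 0 0 0;1 0.25 0 0 0;1 0.25 0 0 0;1 0.25 0 0 0;1 0.25 0 0 0;1 0.25 0 0 0;1 0.25 0 0 0;1 0.2 0 0 0"}}

```text
time_s: 27.58
ee_pos: [0.4975, 0.0941, 0.0452]
ee_rot: [3.122, -0.289, -0.032]
contact_force: [-2.3, 0.0, 0.8]
width: 0.003
```

```bash
python3 - <<'E'
from h import *
o=get_obs();print(np.round(o['qpos'],3),R.from_rotvec(o['ee_rot']).as_matrix()[:,2].round(4),o['contact_force']); go((.495,.09,.048),-10.7)
E
```

```text
[-0.467  0.915  0.324  2.046 -0.858  0.342  0.384] [-0.0211 -0.0041 -0.9998] [-2.28189881  0.03668003  0.77289347]
now [0.4975 0.0941 0.0452] yaw -10.6 t 27.5833 | shift units (after turn) [-0.04  0.11 -0.07] before turn [-0.04  0.11 -0.07] turn units 0.03
```

Request:
{"api": "step_arm", "payload": {"increments": "1 -0.2 0 0 0;1 0 0 -1 0;1 0 0 -1 0;1 0 0 -1 0;1 0 0 -1 -1;1 0 0 -1 -1;1 0 0 0 -1;1 0 0 0 -1"}}

```text
time_s: 28.25
ee_pos: [0.494, 0.0966, 0.2464]
ee_rot: [3.133, 0.218, -0.026]
contact_force: [-0.7, 0.4, -0.9]
width: 0.003
```

Request:
{"api": "step_arm", "payload": {"increments": "1 0 0 0 -1;1 0 0 0 -1;1 0 0 0 -1;1 0 0 0 -1;1 0 0 0 -1;1 0 0 0 -1;1 0 0 0 -1;1 0 0 0 -1"}}

```text
time_s: 28.92
ee_pos: [0.4922, 0.0963, 0.2438]
ee_rot: [-2.901, -1.19, 0.034]
contact_force: [0.8, -1.1, 0.3]
width: 0.002
```

Request:
{"api": "step_arm", "payload": {"increments": "1 0 0 0 -1;1 0 0 0 -1;1 0 0 0 -1;1 0 0 0 -1;1 0 0 0 -1;1 0 0 0 -1;1 0 0 0 -1;1 0 0 0 -1"}}

```text
time_s: 29.58
ee_pos: [0.4922, 0.0962, 0.2438]
ee_rot: [-2.375, -2.039, 0.03]
contact_force: [-0.3, -0.8, -0.0]
width: -0.004
```

Request:
{"api": "step_arm", "payload": {"increments": "0.1 0 0 0 -1;0.1 0 0 0 -1;0.1 0 0 0 -1;0.1 0 0 0 -1;0.1 0 0 0 -1;0.1 0 0 0 -1;0.1 0 0 0 -1;0.1 0 0 0 -1"}}

```text
time_s: 30.25
ee_pos: [0.4922, 0.0961, 0.2438]
ee_rot: [-1.61, -2.678, 0.023]
contact_force: [0.1, -0.2, 0.4]
width: 0.45
```

```bash
python3 - <<'E'
from h import *
o=get_obs();print(np.round(o['qpos'],3),R.from_rotvec(o['ee_rot']).as_matrix()[:,2].round(4),o['contact_force']); go((.495,.09,.25),169)
E
```

```text
[-0.296  0.53   0.02   1.913 -0.018  0.721  1.794] [-0.0221 -0.0041 -0.9997] [ 0.09588226 -0.2213645   0.39373609]
now [0.4922 0.0961 0.2438] yaw 118.0 t 30.25 | shift units (after turn) [-0.1  -0.14 -0.15] before turn [-0.17 -0.01 -0.15] turn units -11.13
```

Request:
{"api": "step_arm", "payload": {"increments": "0.1 0 0 -0.7 0.98;0.1 0 0 -0.7 0.98;0.1 0 0 -0.7 0.98;0.1 0 0 -0.7 0.98;0.1 0 0 -0.7 0.98;0.1 0 0 -0.7 0.98;0.1 -0.92 0.09 0 0;0.1 -0.92 0.09 0 0"}}

```text
time_s: 30.92
ee_pos: [0.5051, 0.0254, 0.4134]
ee_rot: [-2.19, -2.236, 0.022]
contact_force: [0.6, -0.9, -0.6]
width: 0.45
```

Request:
{"api": "step_arm", "payload": {"increments": "0.1 -0.92 0.09 0 0;0.1 -0.92 0.09 0 0;0.1 -0.92 0.09 0 0;0.1 -0.92 0.09 0 0;0.1 -0.92 0.09 0 0;0.1 -0.92 0.09 0 0;0.1 0 0 0 0;0.1 0 0 0 0"}}

```text
time_s: 31.58
ee_pos: [0.5283, -0.1993, 0.4117]
ee_rot: [-2.203, -2.221, 0.029]
contact_force: [-0.1, 0.8, -1.0]
width: 0.451
```

Request:
{"api": "step_arm", "payload": {"increments": "0.1 0 0 0 0;0.1 0 0 0 0"}}

```text
time_s: 31.75
ee_pos: [0.5297, -0.1951, 0.4118]
ee_rot: [-2.193, -2.229, 0.026]
contact_force: [0.1, 0.5, -0.1]
width: 0.45
```

```bash
python3 - <<'E'
from h import *
o=get_obs();print(np.round(o['qpos'],3),R.from_rotvec(o['ee_rot']).as_matrix()[:,2].round(4)); go((.605,-.32,.15),91)
im,cm=snap('wrist','w12.png'); np.save('cm12.npy',cm,allow_pickle=True)
for n,p in dict(c=(.605,-.32,.03),canB=(.343,-.262,.03),canC=(.455,-.073,.03),b=(.455,.09,.03),base=(.597,.046,.04)).items(): print(n,proj(cm,p)*1.5625)
cv2.imwrite('pics/w12b.png',cv2.cvtColor(cv2.resize(im,(800,600),interpolation=cv2.INTER_CUBIC),cv2.COLOR_RGB2BGR))
E
```

```text
[ 0.118  0.458  0.249  1.476 -0.105  1.241  1.966] [-0.0218 -0.0023 -0.9998]
now [ 0.5297 -0.1951  0.4118] yaw 90.9 t 31.75 | shift units (after turn) [-3.14  1.97  6.51] before turn [-3.14  1.97  6.51] turn units -0.02
c [302.74999481 294.48209918]
canB [343.97480257  59.75322966]
canC [511.40768354 172.57532084]
b [653.49150077 175.04406626]
base [599.69426362 295.54943862]
```

View pics/w12b.png

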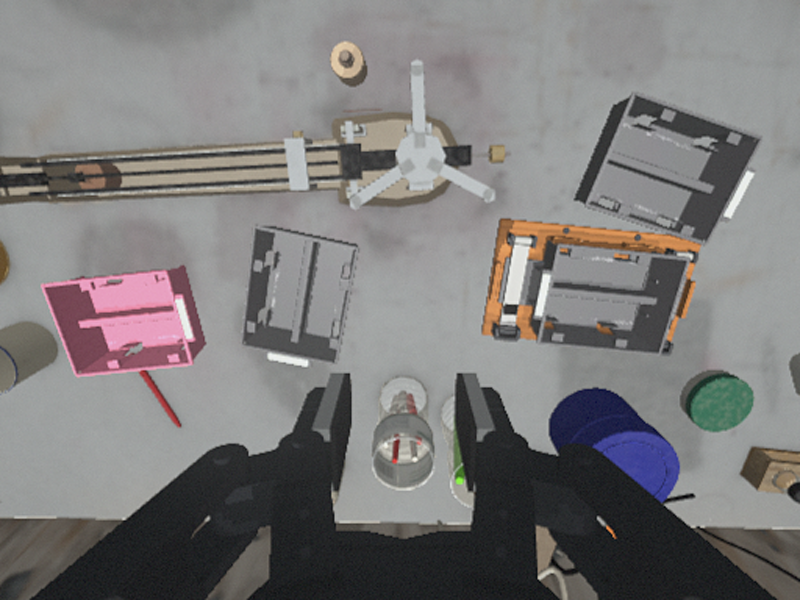

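```bash
python3 - <<'E'
from h import *
cm=np.load('cm12.npy',allow_pickle=True).item(); s=1.5625
print('c');tray(cm,[(243,347),(340,360),(358,243),(257,226)],[(297,343),(317,241)])
print('b');tray(cm,[(762,135),(705,243),(577,204),(633,93)],[(712,190),(612,158)])
print('base');tray(cm,[(689,258),(665,354),(540,345),(553,240)],[(655,301),(551,288)],.01)
print('canB',onz(cm,347/s,57/s,.07).round(4),'body top',onz(cm,347/s,60/s,.05).round(4))
print('glass',onz(cm,403/s,397/s,0).round(3),'hub',[onz(cm,420/s,155/s,z).round(3) for z in (.1,.15,.2)])
E
```

```text
c
rim c [ 0.5987 -0.3169] yaw -10.5 sides [np.float64(0.1507), np.float64(0.1194), np.float64(0.1479), np.float64(0.1143)] | web c [ 0.6024 -0.3137] yaw -13.4 0.1354
b
rim c [0.4502 0.0894] yaw 75.0 sides [np.float64(0.1474), np.float64(0.1195), np.float64(0.156), np.float64(0.1194)] | web c [0.4538 0.0967] yaw 74.7 0.1243
base
rim c [0.5947 0.0466] yaw 85.0 sides [np.float64(0.1556), np.float64(0.1174), np.float64(0.1518), np.float64(0.1259)] | web c [0.5939 0.0472] yaw 83.7 0.1289
canB [ 0.3487 -0.2539  0.07  ] body top [ 0.3473 -0.2564  0.05  ]
glass [ 0.764 -0.192  0.   ] hub [array([ 0.439, -0.181,  0.1  ]), array([ 0.44 , -0.182,  0.15 ]), array([ 0.441, -0.184,  0.2  ])]
```

Request:
{"api": "step_arm", "payload": {"increments": "0.1 -0.76 0.43 0 0;0.1 -0.76 0.43 0 0;0.1 -0.76 0.43 0 0;0.1 -0.76 0.43 0 0;0.1 0 0 0.5 1;0.1 0 0 0.5 1;0.1 0 0 0.5 1;0.1 0 0 0.5 1"}}

```text
time_s: 32.47
ee_pos: [0.5992, -0.3165, 0.3297]
ee_rot: [-2.528, -1.848, 0.03]
contact_force: [-0.1, 0.7, 0.1]
width: 0.449
```

Request:
{"api": "step_arm", "payload": {"increments": "0.1 0 0 0.5 1;0.1 0 0 0.5 1;0.1 0 0 0.5 1;0.1 0 0 0.5 1;0.1 0 0 0.3 1;0.1 0 0 0.3 1;0.1 0 0 0.3 1;0.1 0 0 0.3 1"}}

```text
time_s: 33.13
ee_pos: [0.5966, -0.3166, 0.2022]
ee_rot: [-2.987, -0.961, 0.033]
contact_force: [-0.0, 0.8, 0.0]
width: 0.451
```

Request:
{"api": "step_arm", "payload": {"increments": "0.1 0 0 0 1;0.1 0 0 0 1;0.1 0 0 0 1;0.1 0 0 0 1;0.1 0 0 0 1;0.1 0 0 0 1;0.1 0 0 0 1;0.1 0 0 0 1"}}

```text
time_s: 33.8
ee_pos: [0.5967, -0.3165, 0.2028]
ee_rot: [3.139, -0.027, -0.033]
contact_force: [-0.6, -0.2, -0.7]
width: 0.45
```

Request:
{"api": "step_arm", "payload": {"increments": "0.1 0 0 0 1;0.1 0 0 0 1;0.1 0 0 0 1;0.1 0 0 0 1;0.1 0 0 0 1;0.1 0 0 0 1;0.1 0 0 0 1;0.1 0 0 0 1"}}

```text
time_s: 34.47
ee_pos: [0.5967, -0.3165, 0.2027]
ee_rot: [2.965, -1.011, -0.03]
contact_force: [-0.4, -0.8, 0.3]
width: 0.452
```

Request:
{"api": "step_arm", "payload": {"increments": "0.1 0 0 0 1;0.1 0 0 0 1;0.1 0 0 0 1;0.1 0 0 0 1;0.1 0 0 0 1;0.1 0 0 0 1;0.1 0 0 0 1;0.1 0 0 0 1"}}

```text
time_s: 35.13
ee_pos: [0.5968, -0.3165, 0.2027]
ee_rot: [2.492, -1.889, -0.024]
contact_force: [-0.2, 0.1, -1.3]
width: 0.449
```

```bash
python3 - <<'E'
from h import *
o=get_obs();print(np.round(o['qpos'],3),R.from_rotvec(o['ee_rot']).as_matrix()[:,2].round(4)); go((.6,-.3155,.019),-101.8)
E
```

```text
[ 0.002  1.     0.959  1.445 -0.835  1.154 -0.204] [-0.021  -0.0022 -0.9998]
now [ 0.5968 -0.3165  0.2027] yaw -74.3 t 35.1333 | shift units (after turn) [-0.07 -0.17  4.59] before turn [ 0.01 -0.18  4.59] turn units 5.99
```

Request:
{"api": "step_arm", "payload": {"increments": "0.1 0 0 0 1;0.1 0 0 0 1;0.1 0 0 0 1;0.1 0 0 0 1;0.1 0 0 0 1;0.1 0 0 0 1;0.1 -0.07 -0.17 0 0;0.1 0 0 0 0"}}

```text
time_s: 35.8
ee_pos: [0.6054, -0.3151, 0.2022]
ee_rot: [1.979, -2.418, -0.017]
contact_force: [0.7, 0.1, -0.6]
width: 0.451
```

```bash
python3 - <<'E'
from h import *
o=get_obs();print(np.round(o['qpos'],3),R.from_rotvec(o['ee_rot']).as_matrix()[:,2].round(4)); go((.6,-.3155,.019),-101.8)
im,cm=snap('wrist','w13.png'); np.save('cm13.npy',cm,allow_pickle=True)
M=R.from_rotvec(o['ee_rot']).as_matrix()
# predicted web end/rim corners for pose estimate; compare against edges
g=cv2.cvtColor(im,cv2.COLOR_RGB2GRAY)
a=np.radians(-11.8);ex=np.array([np.cos(a),np.sin(a)]);ey=np.array([-ex[1],ex[0]]);c=np.array([.6,-.3155])
for sx in (1,-1):
  for sy in (1,-1):
    q=c+sx*.075*ex+sy*.06*ey; print('corner',sx,sy,proj(cm,(*q,.06)).round(1))
  q=c+sx*.068*ex; print('web',sx,proj(cm,(*q,.036)).round(1))
for v in range(40,150,12): print(v,''.join('%4d'%x for x in g[v,215:300:2]))
E
```

```text
[-0.024  1.049  1.056  1.423 -0.915  1.221 -0.637] [-0.0202 -0.0025 -0.9998]
now [ 0.6054 -0.3151  0.2022] yaw -101.4 t 35.8 | shift units (after turn) [0.01 0.04 4.58] before turn [0.01 0.04 4.58] turn units 0.09
corner 1 1 [195.6 110.8]
corner 1 -1 [321.4 111.7]
web 1 [258.3 116.8]
corner -1 1 [204.8 248.2]
corner -1 -1 [310.  248.5]
web -1 [257.4 232.9]
40  137 132 136 134 134 132 137 135 136 136 137 134 133 133 135 138 139 142 139 143 140 137 133 133 136 133 134 133 133 135 134 135 134 134 135 135 137 134 135 134 136 139 139
52  137 136 138 136 133 135 133 132 137 135 136 139 135 137 134 134 131 132 130 132 131 132 133 135 137 137 137 136 138 134 135 135 136 135 132 131 132 132 131 136 136 136 135
64  140 136 139 138 138 136 136 134 135 133 135 135 136 137 133 133 135 131 131 131 131 130 129 130 129 131 133 132 131 130 129 131 135 134 135 135 134 137 134 132 133 136 133
76  150 152 150 146 142 139 136 137 139 137 137 138 138 137 134 135 135 134 135 138 135 136 134 135 137 137 134 132 131 132 132 134 133 133 136 135 133 135 137 138 139 138 137
88  153 151 148 146 145 147 145 146 1
[... 323 characters left out ...]
7 157 157 148 149 151 147 152 150 148 151 149 149 152 150 152 150 150 152 150 152 155 155 158 159 158 157 158 159 157 158 157 157 157 157 155 155 155 154 154 156 154 156
124  159 158 158 158 123  66 135 153 152 152 153 153 152 154 155 154 153 154 155 158 140  86 147 152 149 151 129 154 153 155 155 157 153 154 153 154 154 155 154 154 141 126  55
136  103 130 159 158 162  66  86 104 103 146 152 152 150 151 150 154 152 151 153 152 119  84 145 151 149 145 135 150 152 153 154 153 153 151 154 154 153 151 152 154 132  89  81
148   69  65  72 107 102 101 103 101 107 105 104 103 103 104 106 104 104 106 104  98 131  81 146 151 150 142 129 150 151 150 151 148 149 149 149 150 152 150 150 172 168 150 150
```

Request:
{"api": "step_arm", "payload": {"increments": "0.1 0.11 0.04 0.7 0;0.1 0 0 0.7 0;0.1 0 0 0.7 0;0.1 0 0 0.7 0;0.1 0 0 0.5 0;0.1 0 0 0.5 0;0.1 0 0 0 0;0.1 0 0 0 0"}}

```text
time_s: 36.52
ee_pos: [0.5972, -0.3211, 0.0502]
ee_rot: [1.972, -2.421, -0.019]
contact_force: [-0.0, -1.0, 0.3]
width: 0.447
```

```bash
python3 - <<'E'
from h import *
o=get_obs();print(np.round(o['qpos'],3),R.from_rotvec(o['ee_rot']).as_matrix()[:,2].round(4),o['contact_force']); go((.6,-.3155,.019),-101.8)
E
```

```text
[ 0.055  1.167  0.81   1.515 -0.972  0.919 -0.585] [-0.0226 -0.0023 -0.9997] [-0.0384357  -1.01439397  0.30644789]
now [ 0.5972 -0.3211  0.0502] yaw -101.7 t 36.5167 | shift units (after turn) [-0.16 -0.06  0.78] before turn [-0.16 -0.06  0.78] turn units 0.03
```

Request:
{"api": "step_arm", "payload": {"increments": "0.1 -0.03 0 0.4 0;0.1 0 0 0.38 0;0.1 0 0 0 0;0.1 0 0 0 0;0.1 0 0 0 0", "squeeze": 60}}

```text
time_s: 36.93
ee_pos: [0.5978, -0.3217, 0.0214]
ee_rot: [1.971, -2.422, -0.012]
contact_force: [0.3, 0.4, -0.0]
width: 0.45
```

Request:
{"api": "step_arm", "payload": {"increments": "1 0 0 0 0;1 0 0 0 0;1 0 0 0 0;1 0 0 0 0;1 0 0 0 0;1 0 0 0 0;1 0 0 0 0;1 0 0 0 0"}}

```text
time_s: 37.6
ee_pos: [0.5976, -0.3211, 0.0208]
ee_rot: [1.972, -2.422, -0.015]
contact_force: [-0.9, 0.7, 5.9]
width: 0.106
```

Request:
{"api": "step_arm", "payload": {"increments": "1 0 0 -0.25 0;1 0 0 -0.5 0;1 0 0 -0.75 0;1 0 0 -1 0;1 0 0 -1 0;1 0 0 -1 0;1 0 0 -1 0;1 0 0 0 0"}}

```text
time_s: 38.27
ee_pos: [0.6039, -0.324, 0.2491]
ee_rot: [1.972, -2.424, 0.006]
contact_force: [0.4, -2.1, -0.8]
width: 0.104
```

```bash
python3 - <<'E'
from h import *
o=get_obs();print(np.round(o['qpos'],3),R.from_rotvec(o['ee_rot']).as_matrix()[:,2].round(4),o['contact_force'],o['width']); go((.597,.0458,.22),-4.8)
E
```

```text
[ 0.018  0.941  0.943  1.377 -0.757  1.204 -0.751] [-0.0107 -0.0139 -0.9998] [ 0.42053948 -2.14545115 -0.76716108] 0.10377467940692209
now [ 0.6039 -0.324   0.2491] yaw -101.7 t 38.2667 | shift units (after turn) [-0.94 -9.21  0.6 ] before turn [-9.03  2.05  0.6 ] turn units -21.15
```

Request:
{"api": "step_arm", "payload": {"increments": "1 0 0 0 -1;1 0 0 0 -1;1 0 0 0 -1;1 0 0 0 -1;1 0 0 0 -1;1 0 0 0 -1;1 0 0 0 -1;1 0 0 0 -1"}}

```text
time_s: 38.93
ee_pos: [0.6011, -0.3198, 0.2391]
ee_rot: [2.638, -1.677, -0.027]
contact_force: [-0.5, -0.0, -2.5]
width: 0.105
```

Request:
{"api": "step_arm", "payload": {"increments": "1 0 0 0 -1;1 0 0 0 -1;1 0 0 0 -1;1 0 0 0 -1;1 0 0 0 -1;1 0 0 0 -1;1 0 0 0 -1;1 0 0 0 -1"}}

```text
time_s: 39.6
ee_pos: [0.6009, -0.3199, 0.239]
ee_rot: [3.038, -0.764, -0.034]
contact_force: [0.5, 0.7, -2.0]
width: 0.103
```

Request:
{"api": "step_arm", "payload": {"increments": "1 0 0 0 -1;1 0 0 0 -1;1 0 0 0 -1;1 0 0 0 -1;1 0 0 0 -1;1 0 0 0 -0.15;1 0 0 0 0;1 0 0 0 0"}}

```text
time_s: 40.27
ee_pos: [0.6014, -0.32, 0.2392]
ee_rot: [3.134, -0.135, -0.035]
contact_force: [-0.1, -0.3, -3.1]
width: 0.101
```

Request:
{"api": "step_arm", "payload": {"increments": "1 -0.08 -0.85 0 0;1 -0.08 -0.85 0 0;1 -0.08 -0.85 0 0;1 -0.08 -0.85 0 0;1 -0.08 -0.85 0 0;1 -0.08 -0.85 0 0;1 -0.08 -0.85 0 0;1 -0.08 -0.85 0 0"}}

```text
time_s: 40.93
ee_pos: [0.5987, -0.0452, 0.2386]
ee_rot: [3.134, -0.134, -0.033]
contact_force: [0.5, -0.3, -3.2]
width: 0.104
```

Request:
{"api": "step_arm", "payload": {"increments": "1 -0.08 -0.8 0 0;1 -0.08 -0.8 0 0;1 -0.1 -0.5 0 0;1 0 0 0 0;1 0 0 0 0;1 0 0 0 0;1 0 0 0 0"}}

```text
time_s: 41.52
ee_pos: [0.5957, 0.0358, 0.2385]
ee_rot: [3.132, -0.136, -0.033]
contact_force: [0.4, -0.4, -1.8]
width: 0.103
```

```bash
python3 - <<'E'
from h import *
o=get_obs();M=R.from_rotvec(o['ee_rot']).as_matrix();p=np.array(o['ee_pos'])
print(np.round(o['qpos'],3),M[:,2].round(4),o['width']); go((.597,.0458,.085),-4.8)
im,cm=snap('wrist','w14.png'); np.save('cm14.npy',cm,allow_pickle=True)
g=cv2.cvtColor(im,cv2.COLOR_RGB2GRAY)
for u in (110,140,230,285,370,400): print(u,[int(x) for x in g[100:165,u]])
for v in (110,120,130,137,144,150): print(v,(M.T@(onz(cm,258,v,p[2]+.0392)-p))[1].round(4),(M.T@(onz(cm,258,v,p[2]+.0152)-p))[1].round(4))
E
```

```text
[-0.432  0.718  0.539  1.656 -0.435  0.912  0.188] [-0.0212 -0.0052 -0.9998] 0.10296650390620007
now [0.5957 0.0358 0.2385] yaw -5.0 t 41.5167 | shift units (after turn) [ 0.09 -0.28  3.83] before turn [ 0.09 -0.28  3.83] turn units -0.04
110 [129, 129, 132, 127, 132, 130, 132, 129, 132, 129, 153, 186, 184, 183, 185, 184, 172, 137, 114, 132, 134, 133, 139, 136, 134, 132, 140, 143, 140, 141, 125, 85, 91, 93, 88, 90, 89, 89, 89, 91, 91, 91, 90, 92, 92, 88, 92, 92, 90, 88, 89, 92, 87, 90, 90, 90, 93, 91, 89, 92, 89, 88, 90, 89, 91]
140 [140, 141, 140, 140, 140, 142, 142, 143, 141, 140, 139, 141, 141, 141, 141, 141, 134, 120, 118, 134, 134, 140, 138, 138, 132, 135, 142, 143, 141, 145, 128, 90, 91, 90, 91, 89, 91, 92, 91, 90, 92, 87, 92, 91, 90, 93, 90, 92, 91, 90, 91, 92, 89, 91, 90, 89, 90, 91, 89, 88, 89, 88, 85, 86, 87]
230 [247, 247, 247, 247, 247, 248, 239, 239, 240, 241, 240, 240, 239, 239, 239, 240, 241, 231, 158, 146, 149, 150, 152, 151, 147, 152, 163, 162, 164, 162, 160, 155, 154, 155, 152, 153, 152, 154, 151, 153, 152, 151, 152, 150, 150, 149, 149, 150, 147, 146, 148, 144, 148,
[... 383 characters left out ...]
4, 144]
370 [191, 189, 190, 188, 187, 186, 185, 185, 184, 184, 186, 183, 185, 185, 186, 188, 191, 172, 145, 170, 180, 188, 194, 194, 193, 199, 208, 210, 209, 203, 156, 80, 76, 82, 81, 78, 82, 78, 81, 82, 80, 78, 80, 80, 81, 80, 82, 82, 78, 82, 81, 81, 79, 78, 81, 78, 80, 78, 80, 78, 81, 82, 81, 79, 83]
400 [47, 44, 45, 42, 40, 41, 41, 38, 41, 35, 43, 48, 53, 61, 51, 46, 52, 101, 153, 173, 181, 185, 193, 195, 195, 196, 203, 204, 203, 196, 151, 79, 90, 84, 88, 88, 86, 89, 85, 90, 87, 88, 87, 90, 86, 92, 89, 89, 91, 83, 80, 84, 77, 80, 79, 79, 82, 80, 82, 81, 84, 80, 81, 82, 79]
110 -0.0804 -0.0795
120 -0.0772 -0.0755
130 -0.074 -0.0714
137 -0.0716 -0.0685
144 -0.0693 -0.0655
150 -0.0672 -0.063
```

Request:
{"api": "step_arm", "payload": {"increments": "1 0.01 -0.17 0.5 0;1 0 0 0.6 0;1 0 0 0.6 0;1 0 0 0.6 0;1 0 0 0.6 0;1 0 0 0.4 0;1 0 0 0 0;1 0 0 0 0"}}

```text
time_s: 42.23
ee_pos: [0.5935, 0.0428, 0.1059]
ee_rot: [3.133, -0.134, -0.035]
contact_force: [0.8, -0.4, -3.1]
width: 0.104
```

Request:
{"api": "step_arm", "payload": {"increments": "1 0 0 0 0;1 0 0 0 0;1 0 0 0 0"}}

```text
time_s: 42.48
ee_pos: [0.5947, 0.0438, 0.1076]
ee_rot: [3.134, -0.132, -0.029]
contact_force: [0.5, -0.4, -1.2]
width: 0.101
```

```bash
python3 - <<'E'
from h import *
go((.5965,.0427,.085),-4.8); print(get_obs()['contact_force'])
E
```

```text
now [0.5947 0.0438 0.1076] yaw -4.8 t 42.4833 | shift units (after turn) [0.06 0.02 0.56] before turn [0.06 0.02 0.56] turn units -0.0
[ 0.48055538 -0.43723939 -1.19963122]
```

Request:
{"api": "step_arm", "payload": {"increments": "1 0.05 0.03 0.12 0;1 0 0 0.12 0;1 0 0 0.12 0;1 0 0 0.1 0;1 0 0 0 0;1 0 0 0 0;1 0 0 0 0"}}

```text
time_s: 43.07
ee_pos: [0.5951, 0.0425, 0.0877]
ee_rot: [3.134, -0.131, -0.034]
contact_force: [0.8, -0.7, -2.8]
width: 0.103
```

Request:
{"api": "step_arm", "payload": {"increments": "1 0 0 0.06 0;1 0 0 0.06 0;1 0 0 0 0;1 0 0 0 0;1 0 0 0 0"}}

```text
time_s: 43.48
ee_pos: [0.5956, 0.0429, 0.0849]
ee_rot: [3.135, -0.131, -0.031]
contact_force: [-3.8, 1.1, 12.2]
width: 0.108
```

Request:
{"api": "step_arm", "payload": {"increments": "0.1 0 0 0 0;0.1 0 0 0 0;0.1 0 0 0 0;0.1 0 0 -0.5 0;0.1 0 0 -1 0;0.1 0 0 -1 0;0.1 0 0 -1 0;0.1 0 0 -1 -1"}}

```text
time_s: 44.15
ee_pos: [0.5986, 0.0432, 0.2644]
ee_rot: [3.137, -0.005, -0.035]
contact_force: [0.3, 0.8, -0.7]
width: 0.446
```

Request:
{"api": "step_arm", "payload": {"increments": "0.1 0 0 0 -1;0.1 0 0 0 -1;0.1 0 0 0 -1;0.1 0 0 0 -1;0.1 0 0 0 -1;0.1 0 0 0 -1;0.1 0 0 0 -1;0.1 0 0 0 -1"}}

```text
time_s: 44.82
ee_pos: [0.5988, 0.0431, 0.2626]
ee_rot: [-2.979, -0.987, 0.035]
contact_force: [0.2, -0.2, 0.1]
width: 0.451
```

Request:
{"api": "step_arm", "payload": {"increments": "0.1 0 0 0 -1;0.1 0 0 0 -1;0.1 0 0 0 -1;0.1 0 0 0 -1;0.1 0 0 0 -1;0.1 0 0 0 -1;0.1 0 0 0 -1;0.1 0 0 0 -1"}}

```text
time_s: 45.48
ee_pos: [0.5988, 0.043, 0.2626]
ee_rot: [-2.512, -1.87, 0.032]
contact_force: [-0.0, -0.1, -0.3]
width: 0.447
```

Request:
{"api": "step_arm", "payload": {"increments": "0.1 0 0 0 -1;0.1 0 0 0 -1;0.1 0 0 0 -1;0.1 0 0 0 -1;0.1 0 0 0 -1;0.1 0 0 0 -1;0.1 0 0 0 -1;0.1 0 0 0 -1"}}

```text
time_s: 46.15
ee_pos: [0.5988, 0.043, 0.2626]
ee_rot: [-1.793, -2.56, 0.025]
contact_force: [0.7, 0.1, -0.1]
width: 0.448
```

Request:
{"api": "step_arm", "payload": {"increments": "0.1 0 0 0 -1;0.1 0 0 0 -1;0.1 0 0 0 -1;0.1 0 0 0 -1;0.1 0 0 0 -1;0.1 0 0 0 -1;0.1 0 0 0 -1;0.1 0 0 0 -1"}}

```text
time_s: 46.82
ee_pos: [0.5989, 0.0429, 0.2626]
ee_rot: [-0.895, -2.99, 0.016]
contact_force: [0.2, -0.3, -0.3]
width: 0.448
```

```bash
python3 - <<'E'
from h import *
o=get_obs();M=R.from_rotvec(o['ee_rot']).as_matrix()
print(np.round(o['qpos'],3),M[:,2].round(4),o['width']); go((.452,.093,.25),165)
E
```

```text
[-0.022  0.641 -0.224  1.592  0.163  0.95   2.259] [-0.0221 -0.0041 -0.9997] 0.4480461031408698
now [0.5989 0.0429 0.2626] yaw 146.7 t 46.8167 | shift units (after turn) [3.86 0.26 0.39] before turn [ 3.75 -0.97  0.39] turn units -4.0
```

Request:
{"api": "step_arm", "payload": {"increments": "0.1 0.75 -0.1 0.08 0;0.1 0.75 -0.1 0.08 0;0.1 0.75 -0.1 0.08 0;0.1 0.75 -0.1 0.08 0;0.1 0.75 -0.1 0.08 -0.8;0.1 0 0 0 -0.8;0.1 0 0 0 -0.8;0.1 0 0 0 -0.8"}}

```text
time_s: 47.48
ee_pos: [0.4621, 0.1095, 0.2496]
ee_rot: [-0.506, -3.08, 0.012]
contact_force: [1.2, -0.7, 0.7]
width: 0.449
```

Request:
{"api": "step_arm", "payload": {"increments": "0.1 0 0 0 -0.8;0.1 0 0 0 0;0.1 0 0 0 0;0.1 0 0 0 0"}}

```text
time_s: 47.82
ee_pos: [0.4626, 0.1092, 0.2495]
ee_rot: [-0.416, -3.093, 0.011]
contact_force: [0.4, 0.6, -0.7]
width: 0.45
```

```bash
python3 - <<'E'
from h import *
o=get_obs();M=R.from_rotvec(o['ee_rot']).as_matrix()
print(np.round(o['qpos'],3),M[:,2].round(4)); go((.452,.093,.15),165)
im,cm=snap('wrist','w15.png'); np.save('cm15.npy',cm,allow_pickle=True)
a=np.radians(75);ex=np.array([np.cos(a),np.sin(a)]);ey=np.array([-ex[1],ex[0]]);c=np.array([.452,.093])
for sx in (1,-1):
  for sy in (1,-1): print('corner',sx,sy,proj(cm,(*(c+sx*.075*ex+sy*.06*ey),.06)).round(1))
  print('web',sx,proj(cm,(*(c+sx*.068*ex),.036)).round(1))
print('ledge',proj(cm,(*(c+.08*ex),.057)).round(1))
hsv=cv2.cvtColor(im,cv2.COLOR_RGB2HSV)
w=((hsv[...,2]>185)&(hsv[...,1]<60)).astype(np.uint8); w[330:]=0
n,l,st,ce=cv2.connectedComponentsWithStats(w)
for i in range(1,n):
    if st[i,4]>80: print('white',st[i],ce[i].round(1))
E
```

```text
[-0.113  0.502 -0.325  1.967  0.225  0.729  2.302] [-0.0218 -0.0039 -0.9998]
now [0.4626 0.1092 0.2495] yaw 164.7 t 47.8167 | shift units (after turn) [ 0.1  -0.44  2.49] before turn [ 0.1  -0.44  2.49] turn units -0.07
corner 1 1 [306.7 216.7]
corner 1 -1 [212.4 217.9]
web 1 [259.2 205.5]
corner -1 1 [313.6  91.4]
corner -1 -1 [204.6  91.9]
web -1 [258.8  98.7]
ledge [259.6 220. ]
white [478   0  28  16 333] [489.5   5.9]
white [485  33   3  56  87] [485.8  62.7]
white [154  44  10  20 107] [158.8  53.7]
white [  90   47   67   28 1070] [124.5  60.7]
white [ 479   51   33   87 1706] [495.  105.8]
white [ 71  62  12  17 113] [76.8 70.3]
white [446 115  11 199 245] [450.8 209.5]
white [185 205  15  15 144] [192.1 213.3]
white [240 219  39   6 213] [259.2 221.3]
white [106 232  49  16 410] [130.1 239.2]
```

Request:
{"api": "step_arm", "payload": {"increments": "0.1 0.1 -0.44 0.5 -0.07;0.1 0 0 0.7 0;0.1 0 0 0.7 0;0.1 0 0 0.7 0;0.1 0 0 0.7 0;0.1 0 0 0.5 0;0.1 0 0 0.5 0;0.1 0 0 0 0"}}

```text
time_s: 48.53
ee_pos: [0.4488, 0.0926, 0.0752]
ee_rot: [-0.404, -3.09, 0.014]
contact_force: [-0.2, -0.1, 0.7]
width: 0.453
```

Request:
{"api": "step_arm", "payload": {"increments": "0.1 0 0 0.4 0;0.1 0 0 0.4 0;0.1 0 0 0.2 0;0.1 0 0 0.2 0;0.1 0 0 0 0;0.1 0 0 0 0"}}

```text
time_s: 49.03
ee_pos: [0.4496, 0.0927, 0.0303]
ee_rot: [-0.404, -3.095, 0.01]
contact_force: [-0.6, -0.0, -0.0]
width: 0.448
```

```bash
python3 - <<'E'
from h import *
o=get_obs();M=R.from_rotvec(o['ee_rot']).as_matrix()
print(np.round(o['qpos'],3),M[:,2].round(4),o['contact_force']); go((.452,.093,.019),165)
E
```

```text
[-0.265  0.893 -0.059  2.175  0.425  0.106  2.156] [-0.0213 -0.0039 -0.9998] [-0.63086729 -0.01494162 -0.0252479 ]
now [0.4496 0.0927 0.0303] yaw 165.1 t 49.0333 | shift units (after turn) [-0.06  0.03  0.28] before turn [-0.06  0.03  0.28] turn units 0.02
```

Request:
{"api": "step_arm", "payload": {"increments": "0.1 -0.06 0.03 0.1 0;0.1 0 0 0.08 0;0.1 0 0 0 0;0.1 0 0 0 0", "squeeze": 80}}

```text
time_s: 49.37
ee_pos: [0.4519, 0.0931, 0.0227]
ee_rot: [-0.404, -3.094, 0.01]
contact_force: [-0.5, -0.1, 0.4]
width: 0.447
```

Request:
{"api": "step_arm", "payload": {"increments": "1 0 0 0 0;1 0 0 0 0;1 0 0 0 0;1 0 0 0 0;1 0 0 0 0;1 0 0 0 0;1 0 0 0 0;1 0 0 0 0"}}

```text
time_s: 50.03
ee_pos: [0.4521, 0.0929, 0.0231]
ee_rot: [-0.406, -3.095, 0.01]
contact_force: [-0.8, -1.1, 6.6]
width: 0.096
```

Request:
{"api": "step_arm", "payload": {"increments": "1 0 0 -0.2 0;1 0 0 -0.3 0;1 0 0 -0.5 0;1 0 0 -0.5 0;1 0 0 -0.7 0;1 0 0 -0.8 0;1 0 0 -0.8 0;1 0 0 0 0"}}

```text
time_s: 50.7
ee_pos: [0.4578, 0.0946, 0.1796]
ee_rot: [-0.405, -3.103, 0.004]
contact_force: [-0.0, 0.5, -2.0]
width: 0.096
```

```bash
python3 - <<'E'
from h import *
o=get_obs();M=R.from_rotvec(o['ee_rot']).as_matrix()
print(np.round(o['qpos'],3),M[:,2].round(4),o['contact_force'],o['width']); go((.597,.046,.25),-4.8)
E
```

```text
[-0.118  0.603 -0.286  2.076  0.322  0.517  2.243] [-0.0127 -0.0011 -0.9999] [-0.00630074  0.5206989  -2.01537776] 0.09638016698288486
now [0.4578 0.0946 0.1796] yaw 165.1 t 50.7 | shift units (after turn) [ 3.55  0.92 -1.8 ] before turn [-3.65 -0.29 -1.8 ] turn units 37.07
```

Request:
{"api": "step_arm", "payload": {"increments": "1 0 0 -0.8 0;1 0 0 -0.8 0;1 0 0 -0.8 0;1 -0.73 -0.06 0 0;1 -0.73 -0.06 0 0;1 -0.73 -0.06 0 0;1 -0.73 -0.06 0 0;1 -0.73 -0.05 0 0"}}

```text
time_s: 51.37
ee_pos: [0.5956, 0.0443, 0.2672]
ee_rot: [-0.404, -3.093, 0.012]
contact_force: [0.2, -0.3, -2.3]
width: 0.095
```

Request:
{"api": "step_arm", "payload": {"increments": "1 0 0 0 1;1 0 0 0 1;1 0 0 0 1;1 0 0 0 1;1 0 0 0 1;1 0 0 0 1;1 0 0 0 1;1 0 0 0 1"}}

```text
time_s: 52.03
ee_pos: [0.5943, 0.0452, 0.2669]
ee_rot: [-1.363, -2.809, 0.022]
contact_force: [0.2, -0.1, -1.4]
width: 0.094
```

Request:
{"api": "step_arm", "payload": {"increments": "1 0 0 0 1;1 0 0 0 1;1 0 0 0 1;1 0 0 0 1;1 0 0 0 1;1 0 0 0 1;1 0 0 0 1;1 0 0 0 1"}}

```text
time_s: 52.7
ee_pos: [0.5942, 0.0453, 0.2669]
ee_rot: [-2.181, -2.242, 0.031]
contact_force: [0.6, 1.0, -1.9]
width: 0.103
```

Request:
{"api": "step_arm", "payload": {"increments": "1 0 0 0 1;1 0 0 0 1;1 0 0 0 1;1 0 0 0 1;1 0 0 0 1;1 0 0 0 1;1 0 0 0 1;1 0 0 0 1"}}

```text
time_s: 53.37
ee_pos: [0.5942, 0.0454, 0.2669]
ee_rot: [-2.781, -1.445, 0.036]
contact_force: [0.4, 0.2, -1.4]
width: 0.098
```

Request:
{"api": "step_arm", "payload": {"increments": "1 0 0 0 1;1 0 0 0 1;1 0 0 0 1;1 0 0 0 1;1 0 0 0 1;1 0 0 0 1;1 0 0 0 1;1 0 0 0 1"}}

```text
time_s: 54.03
ee_pos: [0.5942, 0.0455, 0.2669]
ee_rot: [3.102, 0.498, -0.038]
contact_force: [0.1, -0.1, -2.9]
width: 0.097
```

Request:
{"api": "step_arm", "payload": {"increments": "1 0 0 0 1;1 0 0 0 1;1 0 0 0 1;1 0 0 0 1;1 0 0 0 1;1 0 0 0 0.07;1 0 0 0 0;1 0 0 0 0"}}

```text
time_s: 54.7
ee_pos: [0.5948, 0.0455, 0.2674]
ee_rot: [3.134, -0.128, -0.035]
contact_force: [-0.5, 0.7, -1.5]
width: 0.097
```

```bash
python3 - <<'E'
from h import *
o=get_obs();M=R.from_rotvec(o['ee_rot']).as_matrix();p=np.array(o['ee_pos'])
print(np.round(o['qpos'],3),M[:,2].round(4),o['width']); go((.5965,.046,.141),-4.8)
im,cm=snap('wrist','w16.png'); np.save('cm16.npy',cm,allow_pickle=True)
g=cv2.cvtColor(im,cv2.COLOR_RGB2GRAY)
for u in (110,140,230,285,370,400): print(u,[int(x) for x in g[105:160,u]])
for v in (110,115,120,125,130,137,144): print(v,(M.T@(onz(cm,258,v,p[2]+.037)-p))[1].round(4))
E
```

```text
[-0.442  0.68   0.527  1.621 -0.389  0.971  0.135] [-0.0227 -0.0038 -0.9997] 0.09659589612233158
now [0.5948 0.0455 0.2674] yaw -4.7 t 54.7 | shift units (after turn) [ 0.11 -0.03  3.16] before turn [ 0.11 -0.03  3.16] turn units 0.03
110 [214, 215, 214, 215, 215, 214, 214, 213, 214, 213, 213, 212, 212, 215, 217, 195, 124, 121, 135, 136, 140, 141, 136, 136, 138, 139, 144, 137, 116, 93, 93, 93, 96, 92, 94, 95, 94, 93, 92, 94, 94, 93, 92, 94, 92, 92, 91, 93, 90, 93, 94, 90, 92, 90, 90]
140 [213, 214, 214, 214, 215, 214, 214, 217, 216, 215, 215, 214, 214, 215, 217, 197, 135, 125, 134, 137, 138, 140, 137, 137, 142, 142, 144, 139, 115, 87, 94, 94, 93, 91, 94, 91, 93, 90, 91, 91, 91, 89, 88, 93, 88, 92, 87, 89, 92, 89, 88, 92, 91, 89, 87]
230 [87, 89, 87, 114, 148, 145, 148, 145, 147, 144, 146, 146, 145, 146, 145, 133, 109, 120, 132, 131, 135, 138, 136, 135, 140, 153, 153, 153, 137, 99, 125, 146, 145, 144, 146, 143, 143, 145, 145, 144, 144, 141, 145, 139, 142, 142, 142, 143, 143, 142, 142, 141, 141, 139, 141]
285 [75, 85, 81, 106, 139, 153, 149, 151, 149, 149, 151, 147, 148, 147, 150, 150, 136, 115, 128, 135, 135, 139, 136, 134, 142, 155, 157, 154, 141, 107, 117, 150, 147, 146, 145, 146, 144, 144, 147, 145, 145, 147, 145, 146, 146, 145, 143, 144, 143, 143, 144, 145, 142, 143, 141]
370 [184, 190, 194, 170, 109, 90, 36, 35, 35, 33, 39, 37, 38, 39, 39, 40, 48, 106, 153, 169, 176, 188, 192, 188, 192, 202, 206, 207, 197, 148, 69, 78, 79, 78, 79, 81, 80, 79, 78, 80, 80, 83, 82, 79, 81, 82, 80, 80, 80, 79, 80, 80, 83, 80, 76]
400 [43, 40, 43, 44, 36, 43, 46, 42, 50, 47, 52, 50, 48, 41, 43, 39, 48, 98, 149, 170, 177, 186, 192, 189, 189, 194, 197, 198, 201, 170, 79, 88, 87, 88, 85, 88, 89, 86, 92, 86, 86, 75, 80, 81, 80, 81, 80, 78, 80, 80, 76, 81, 90, 91, 90]
110 -0.0803
115 -0.0787
120 -0.0771
125 -0.0754
130 -0.0737
137 -0.0713
144 -0.0689
```

Request:
{"api": "step_arm", "payload": {"increments": "1 0.03 0.03 0.5 0;1 0 0 0.5 0;1 0 0 0.5 0;1 0 0 0.5 0;1 0 0 0.4 0;1 0 0 0.25 0;1 0 0 0 0;1 0 0 0 0"}}

```text
time_s: 55.42
ee_pos: [0.5942, 0.0436, 0.1619]
ee_rot: [3.134, -0.131, -0.034]
contact_force: [0.0, -0.6, -1.2]
width: 0.097
```

Request:
{"api": "step_arm", "payload": {"increments": "1 0 0 0 0;1 0 0 0 0;1 0 0 0 0"}}

```text
time_s: 55.67
ee_pos: [0.5948, 0.0437, 0.1628]
ee_rot: [3.134, -0.131, -0.03]
contact_force: [0.1, -0.3, -1.4]
width: 0.099
```

```bash
python3 - <<'E'
from h import *
go((.5956,.0442,.141),-4.8); print(get_obs()['contact_force'])
E
```

```text
now [0.5948 0.0437 0.1628] yaw -4.8 t 55.6667 | shift units (after turn) [ 0.03 -0.02  0.55] before turn [ 0.03 -0.02  0.55] turn units 0.0
[ 0.11136243 -0.28041206 -1.35818974]
```

Request:
{"api": "step_arm", "payload": {"increments": "1 0.03 -0.01 0.12 0;1 0 0 0.12 0;1 0 0 0.12 0;1 0 0 0.1 0;1 0 0 0 0;1 0 0 0 0;1 0 0 0 0"}}

```text
time_s: 56.25
ee_pos: [0.5953, 0.044, 0.1445]
ee_rot: [3.135, -0.132, -0.032]
contact_force: [-3.0, 1.5, 9.3]
width: 0.098
```

Request:
{"api": "step_arm", "payload": {"increments": "1 0 0 0.06 0;1 0 0 0.04 0;1 0 0 0 0;1 0 0 0 0;1 0 0 0 0"}}

```text
time_s: 56.67
ee_pos: [0.5951, 0.0449, 0.1436]
ee_rot: [3.138, -0.132, -0.031]
contact_force: [-9.5, 3.9, 32.8]
width: 0.1
```

Request:
{"api": "step_arm", "payload": {"increments": "1 0 0 -0.06 0;1 0 0 0 0;0.1 0 0 0 0;0.1 0 0 0 0;0.1 0 0 0 0;0.1 0 0 0 0;0.1 0 0 0 0"}}

```text
time_s: 57.25
ee_pos: [0.5948, 0.0438, 0.1414]
ee_rot: [3.134, -0.131, -0.034]
contact_force: [0.4, -0.6, -0.3]
width: 0.453
```

Request:
{"api": "step_arm", "payload": {"increments": "1 0 0 0 0;1 0 0 0 0;1 0 0 0 0;1 0 0 0 0;1 0 0 0 0;1 0 0 0 0"}}

```text
time_s: 57.75
ee_pos: [0.5953, 0.0438, 0.1421]
ee_rot: [3.134, -0.132, -0.032]
contact_force: [-0.8, 0.1, 2.6]
width: 0.099
```

Request:
{"api": "step_arm", "payload": {"increments": "0.1 0 0 0 0;0.1 0 0 0 0;0.1 0 0 0 0;0.1 0 0 -0.6 0;0.1 0 0 -1 0;0.1 0 0 -1 0;0.1 0 0 -0.5 0;0.1 0 0 0 0"}}

```text
time_s: 58.42
ee_pos: [0.6006, 0.0438, 0.2708]
ee_rot: [3.135, -0.131, -0.018]
contact_force: [-0.1, -0.6, 0.6]
width: 0.45
```

```bash
python3 - <<'E'
from h import *
go((.5956,.0442,.141),-4.8); o=get_obs();print(R.from_rotvec(o['ee_rot']).as_matrix()[:,2].round(4))
im,cm=snap('wrist','w17.png');np.save('cm17.npy',cm,allow_pickle=True)
sd,cs=snap('side','sd1.png');np.save('cms.npy',cs,allow_pickle=True)
sc,_=snap('scene','sc1.png')
a=cv2.resize(im,(410,308),interpolation=cv2.INTER_AREA)
p=proj(cs,(.597,.046,.1));q=proj(camera_model('scene'),(.597,.046,.1));print(p,q)
def cr(i,c,w=66,h=50,f=3): 
    x,y=int(c[0]),int(c[1]);return cv2.resize(i[max(y-h,0):y+h,max(x-w,0):x+w],(w*2*f,h*2*f),interpolation=cv2.INTER_CUBIC)
A=cr(sd,p);B=cr(sc,q);C=np.zeros((600,796,3),np.uint8);C[:300,:396]=A;C[:300,400:796]=B
w=cv2.resize(im[30:260,110:410],(391,300),interpolation=cv2.INTER_CUBIC);C[300:600,:391]=w
cv2.imwrite('pics/m2.png',cv2.cvtColor(C,cv2.COLOR_RGB2BGR))
E
```

```text
now [0.6006 0.0438 0.2708] yaw -4.8 t 58.4167 | shift units (after turn) [-0.09 -0.02  3.25] before turn [-0.09 -0.02  3.25] turn units -0.0
[-0.0119 -0.0035 -0.9999]
[238.03558441 189.46342375] [239.5953926  170.15841617]
```

View pics/m2.png

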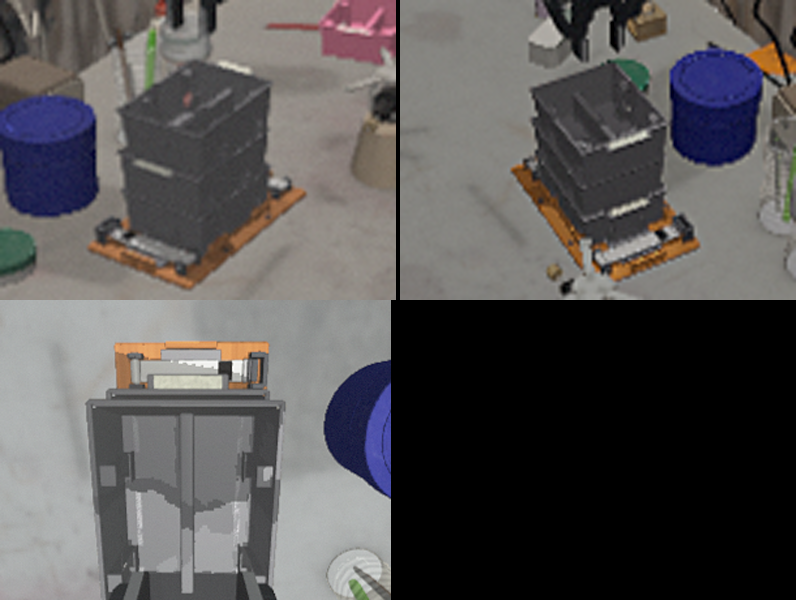

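```bash
python3 - <<'E'
from h import *
cm=np.load('cm17.npy',allow_pickle=True).item()
g=cv2.cvtColor(cv2.imread('pics/w17.png') if False else cv2.imread('pics/m2.png'),cv2.COLOR_BGR2GRAY)
for z in (.172,.178,.184):
    L,Rr=onz(cm,177.5,108,z),onz(cm,328.7,108,z); print('b',z,L[:2].round(4),Rr[:2].round(4),np.linalg.norm(L-Rr).round(4),((L+Rr)/2)[:2].round(4))
for z in (.118,.124,.130):
    L,Rr=onz(cm,192.1,99.8,z),onz(cm,317.2,99.8,z); print('c',z,np.linalg.norm(L-Rr).round(4),((L+Rr)/2)[:2].round(4))
# foot/base web & side edges at far end (b right wall slope)
for y,l,r in ((402,88,285),(500,97,275),(560,103,270)):
    v=30+(y-300)/1.3033; L,Rr=onz(cm,110+l/1.3033,v,.178),onz(cm,110+r/1.3033,v,.178); print(y,np.linalg.norm(L-Rr).round(4),((L+Rr)/2)[:2].round(4))
go((.597,.046,.25),-4.8)
E
```

```text
b 0.172 [0.5412 0.1252] [0.6624 0.1151] 0.1217 [0.6018 0.1202]
b 0.178 [0.543  0.1253] [0.6611 0.1155] 0.1185 [0.602  0.1204]
b 0.184 [0.5447 0.1254] [0.6597 0.1158] 0.1154 [0.6022 0.1206]
c 0.118 0.1228 [0.6024 0.1259]
c 0.124 0.1202 [0.6025 0.126 ]
c 0.13 0.1177 [0.6027 0.126 ]
402 0.1185 [0.602  0.1202]
500 0.1171 [0.5962 0.0588]
560 0.1166 [0.5926 0.0152]
now [0.5968 0.0447 0.2648] yaw -4.8 t 58.5667 | shift units (after turn) [ 0.01 -0.03  0.37] before turn [ 0.01 -0.03  0.37] turn units 0.0
```

Request:
{"api": "step_arm", "payload": {"increments": "1 0 0.6 0 0;1 0 0.6 0 0;1 0 0 0.8 0;1 0 0 0.8 0;1 0 0 0.75 0;1 0 0 0 0;1 0 0 0 0;1 0 0 0 0"}}

```text
time_s: 59.23
ee_pos: [0.5902, -0.0037, 0.1703]
ee_rot: [3.134, -0.132, -0.039]
contact_force: [-0.1, 0.7, 0.8]
width: 0.002
```

Request:
{"api": "step_arm", "payload": {"increments": "1 0 0 0.05 0;1 0 0 0 0;1 0 0 0 0"}}

```text
time_s: 59.48
ee_pos: [0.5912, -0.0036, 0.1697]
ee_rot: [3.134, -0.131, -0.035]
contact_force: [-0.4, -0.5, -0.1]
width: 0.0
```

Request:
{"api": "step_arm", "payload": {"increments": "1 0 0 0.05 0;1 0 0 0 0;1 0 0 0 0"}}

```text
time_s: 59.73
ee_pos: [0.5915, -0.0037, 0.1681]
ee_rot: [3.134, -0.131, -0.033]
contact_force: [-0.2, -0.5, 1.1]
width: -0.005
```

Request:
{"api": "step_arm", "payload": {"increments": "1 0 0 0.05 0;1 0 0 0 0;1 0 0 0 0"}}

```text
time_s: 59.98
ee_pos: [0.5918, -0.004, 0.1676]
ee_rot: [3.135, -0.132, -0.031]
contact_force: [-1.7, 2.2, 11.0]
width: -0.002
```

Request:
{"api": "step_arm", "payload": {"increments": "1 0 0 -0.4 0;1 0 -0.8 0 0;1 0 -0.8 0 0;1 0 -0.8 0 0;1 0 0 0.3 0;1 0 0 0 0;1 0 0 0 0;1 0 0 0 0"}}

```text
time_s: 60.65
ee_pos: [0.5995, 0.0899, 0.1698]
ee_rot: [3.132, -0.135, -0.033]
contact_force: [0.2, -0.7, 0.8]
width: 0.001
```

Request:
{"api": "step_arm", "payload": {"increments": "1 0 0 0.05 0;1 0 0 0 0;1 0 0 0 0"}}

```text
time_s: 60.9
ee_pos: [0.5996, 0.0909, 0.1677]
ee_rot: [3.134, -0.134, -0.033]
contact_force: [0.1, -1.3, -0.2]
width: -0.001
```

Request:
{"api": "step_arm", "payload": {"increments": "1 0 0 0.05 0;1 0 0 0 0;1 0 0 0 0"}}

```text
time_s: 61.15
ee_pos: [0.5994, 0.0918, 0.1654]
ee_rot: [3.134, -0.131, -0.034]
contact_force: [-0.3, 0.5, -0.8]
width: 0.001
```

Request:
{"api": "step_arm", "payload": {"increments": "1 0 0 0.05 0;1 0 0 0 0;1 0 0 0 0"}}

```text
time_s: 61.4
ee_pos: [0.5995, 0.0918, 0.1635]
ee_rot: [3.134, -0.131, -0.033]
contact_force: [1.1, -0.7, -0.3]
width: -0.001
```

Request:
{"api": "step_arm", "payload": {"increments": "1 0 0 0.05 0;1 0 0 0 0;1 0 0 0 0"}}

```text
time_s: 61.65
ee_pos: [0.5998, 0.0919, 0.163]
ee_rot: [3.135, -0.131, -0.031]
contact_force: [-2.1, 0.7, 9.8]
width: -0.003
```

Request:
{"api": "step_arm", "payload": {"increments": "0.1 0 0 -0.6 0;0.1 0 0.6 -0.6 0;0.1 0 0.6 0 0;0.1 0 0 0 0;0.1 0 0 0 0;0.1 0 0 0 0"}}

```text
time_s: 62.15
ee_pos: [0.596, 0.0449, 0.2094]
ee_rot: [3.135, -0.131, -0.035]
contact_force: [0.1, 0.9, 0.7]
width: 0.451
```

```bash
python3 - <<'E'
from h import *
go((.5955,.045,.1425),-4.8);print(get_obs()['width'])
E
```

```text
now [0.596  0.0449 0.2094] yaw -4.8 t 62.15 | shift units (after turn) [ 0.02 -0.01  1.67] before turn [ 0.02 -0.01  1.67] turn units 0.0
0.45057942874960455
```

Request:
{"api": "step_arm", "payload": {"increments": "0.1 0 0 0.5 0;0.1 0 0 0.5 0;0.1 0 0 0.4 0;0.1 0 0 0.25 0;0.1 0 0 0 0;0.1 0 0 0 0;0.1 0 0 0 0"}}

```text
time_s: 62.73
ee_pos: [0.5956, 0.0442, 0.1445]
ee_rot: [3.134, -0.131, -0.031]
contact_force: [0.4, 0.6, -0.0]
width: 0.448
```

Request:
{"api": "step_arm", "payload": {"increments": "1 0 0 0 0;1 0 0 0 0;1 0 0 0 0;1 0 0 0 0;1 0 0 0 0;1 0 0 0 0;1 0 0 0 0"}}

```text
time_s: 63.32
ee_pos: [0.5957, 0.0439, 0.1449]
ee_rot: [3.135, -0.132, -0.03]
contact_force: [-0.9, 1.3, 6.2]
width: 0.096
```

Request:
{"api": "step_arm", "payload": {"increments": "1 0 0 -0.2 0;1 0 0 -0.2 0;1 0 -0.1 0 0;1 0 0 0 0;1 0 0 0 0;1 0 0 0 0"}}

```text
time_s: 63.82
ee_pos: [0.5952, 0.0482, 0.1594]
ee_rot: [3.134, -0.131, -0.035]
contact_force: [-0.5, 0.3, -1.5]
width: 0.096
```

Request:
{"api": "step_arm", "payload": {"increments": "1 0 0 0.1 0;1 0 0 0.1 0;1 0 0 0.1 0;1 0 0 0 0;1 0 0 0 0;1 0 0 0 0"}}

```text
time_s: 64.32
ee_pos: [0.5953, 0.0478, 0.1476]
ee_rot: [3.134, -0.131, -0.034]
contact_force: [-0.2, -0.2, -2.3]
width: 0.098
```

Request:
{"api": "step_arm", "payload": {"increments": "1 0 0 0.05 0;1 0 0 0.05 0;1 0 0 0 0;1 0 0 0 0;1 0 0 0 0"}}

```text
time_s: 64.73
ee_pos: [0.5958, 0.0478, 0.1448]
ee_rot: [3.134, -0.131, -0.031]
contact_force: [-1.3, 0.6, 5.1]
width: 0.093
```

Request:
{"api": "step_arm", "payload": {"increments": "0.1 0 0 0 0;0.1 0 0 0 0;0.1 0 0 0 0;0.1 0 0 0 0;1 0 0 -0.6 0;1 0 0.6 -0.6 0;1 0 0.6 0 0;1 0 0 0 0"}}

```text
time_s: 65.4
ee_pos: [0.5927, -0.0068, 0.1941]
ee_rot: [3.128, -0.142, -0.027]
contact_force: [0.9, -0.4, -0.0]
width: -0.004
```

Request:
{"api": "step_arm", "payload": {"increments": "1 0 0 0.6 0;1 0 0 0 0;1 0 0 0 0;1 0 0 0 0"}}

```text
time_s: 65.73
ee_pos: [0.5919, -0.0002, 0.1679]
ee_rot: [3.133, -0.132, -0.033]
contact_force: [0.7, -0.5, 1.5]
width: 0.003
```

Request:
{"api": "step_arm", "payload": {"increments": "1 0 0 0.05 0;1 0 0 0 0;1 0 0 0 0"}}

```text
time_s: 65.98
ee_pos: [0.5922, -0.0003, 0.1675]
ee_rot: [3.134, -0.132, -0.031]
contact_force: [-1.6, -0.9, 11.7]
width: 0.003
```

Request:
{"api": "step_arm", "payload": {"increments": "1 0 0 0.05 0;1 0 0 0 0;1 0 0 0 0"}}

```text
time_s: 66.23
ee_pos: [0.5924, -0.0005, 0.1672]
ee_rot: [3.134, -0.132, -0.029]
contact_force: [-4.5, 0.2, 25.0]
width: 0.004
```

Request:
{"api": "step_arm", "payload": {"increments": "1 0 0 -0.6 0;1 0 0 -0.7 0;1 0 0.8 0 0;1 0 0.8 0 0;1 0 0 0 0;1 0 0 0.8 0;1 0 0 0.9 0;1 0 0 0 0"}}

```text
time_s: 66.9
ee_pos: [0.5811, -0.0616, 0.1426]
ee_rot: [3.136, -0.131, -0.054]
contact_force: [-0.9, 0.9, -0.0]
width: 0.001
```

Request:
{"api": "step_arm", "payload": {"increments": "1 0 0 0 0;1 0 -0.1 0 0;1 0 -0.1 0 0;1 0 -0.1 0 0;1 0 0 0 0;1 0 0 0 0"}}

```text
time_s: 67.4
ee_pos: [0.5876, -0.051, 0.1492]
ee_rot: [3.134, -0.129, -0.031]
contact_force: [-1.3, -0.4, 0.6]
width: -0.001
```

Request:
{"api": "step_arm", "payload": {"increments": "1 0 -0.05 0 0;1 0 -0.05 0 0;1 0 0 0 0;1 0 0 0 0"}}

```text
time_s: 67.73
ee_pos: [0.5873, -0.0477, 0.1483]
ee_rot: [3.134, -0.131, -0.034]
contact_force: [0.0, -0.1, -0.1]
width: -0.001
```

Request:
{"api": "step_arm", "payload": {"increments": "1 0 -0.05 0 0;1 0 -0.05 0 0;1 0 0 0 0;1 0 0 0 0"}}

```text
time_s: 68.07
ee_pos: [0.5877, -0.0437, 0.1483]
ee_rot: [3.134, -0.131, -0.033]
contact_force: [-0.4, 0.3, 0.5]
width: -0.0
```

Request:
{"api": "step_arm", "payload": {"increments": "1 0 -0.05 0 0;1 0 -0.05 0 0;1 0 0 0 0;1 0 0 0 0"}}

```text
time_s: 68.4
ee_pos: [0.5881, -0.0406, 0.1485]
ee_rot: [3.133, -0.132, -0.033]
contact_force: [-0.2, -3.1, 1.4]
width: -0.004
```

Request:
{"api": "step_arm", "payload": {"increments": "1 0 -0.05 0 0;1 0 0 0 0;1 0 0 0 0"}}

```text
time_s: 68.65
ee_pos: [0.5884, -0.0397, 0.1487]
ee_rot: [3.131, -0.134, -0.032]
contact_force: [-0.5, -4.9, 2.6]
width: 0.0
```

Request:
{"api": "step_arm", "payload": {"increments": "1 0 -0.05 0 0;1 0 0 0 0;1 0 0 0 0"}}

```text
time_s: 68.9
ee_pos: [0.5886, -0.0394, 0.1491]
ee_rot: [3.129, -0.135, -0.031]
contact_force: [-1.6, -8.0, 4.3]
width: 0.002
```

Request:
{"api": "step_arm", "payload": {"increments": "1 0 -0.05 0 0;1 0 0 0 0;1 0 0 0 0"}}

```text
time_s: 69.15
ee_pos: [0.5891, -0.0389, 0.1495]
ee_rot: [3.128, -0.137, -0.029]
contact_force: [-1.4, -10.2, 6.8]
width: 0.001
```

Request:
{"api": "step_arm", "payload": {"increments": "1 0 -0.05 0 0;1 0 0 0 0;1 0 0 0 0"}}

```text
time_s: 69.4
ee_pos: [0.5893, -0.0385, 0.1499]
ee_rot: [3.125, -0.139, -0.028]
contact_force: [-1.5, -14.0, 8.0]
width: 0.001
```

Request:
{"api": "step_arm", "payload": {"increments": "1 0 0.3 0 0;1 0 0 -0.9 0;1 0 0 -0.9 0;1 0 -0.9 0 0;1 0 -0.6 0 0;1 0 0 0.5 0;1 0 0 0.5 0;1 0 0 0 0"}}

```text
time_s: 70.07
ee_pos: [0.5906, 0.0189, 0.1764]
ee_rot: [3.136, -0.127, -0.046]
contact_force: [-1.0, 0.2, -0.8]
width: -0.001
```

Request:
{"api": "step_arm", "payload": {"increments": "1 0 0 0.1 0;1 0 0 0 0;1 0 0 0 0"}}

```text
time_s: 70.32
ee_pos: [0.5938, 0.0158, 0.1766]
ee_rot: [3.134, -0.132, -0.032]
contact_force: [-0.0, -0.4, -0.4]
width: -0.002
```

```bash
python3 - <<'E'
from h import *
go((.592,-.003,.17),-4.8)
for n,f in (('scene','sc2.png'),('side','sd2.png')):
    im,cm=snap(n,f)
    g=im.astype(int); w=((g.min(2)>150)&(g.max(2)-g.min(2)<40)).astype(np.uint8)
    q=proj(cm,(.597,.046,.1)).astype(int); m=np.zeros_like(w); m[q[1]-50:q[1]+60,q[0]-60:q[0]+60]=1
    k,l,st,ce=cv2.connectedComponentsWithStats(w*m)
    for i in range(1,k):
        if st[i,4]>=8: print(n,st[i].tolist(),ce[i].round(2))
    ex=np.array([.0837,.9965]);c=np.array([.597,.0465])
    for nm,sg,z in (('base',-1,.067),('c',1,.121),('b',-1,.175)): 
        a=c+sg*ex*.08; print('  pred',nm,proj(cm,(*a,z)).round(2),'z+6',proj(cm,(*a,z+.006)).round(2),'y+5',proj(cm,(a[0],a[1]+.005,z)).round(2))
E
```

```text
now [0.5938 0.0158 0.1766] yaw -4.8 t 70.3167 | shift units (after turn) [-0.    0.47  0.17] before turn [-0.    0.47  0.17] turn units -0.01
scene [216, 126, 15, 10, 88] [222.82 130.23]
scene [242, 163, 13, 6, 24] [248.46 165.71]
scene [244, 186, 11, 6, 21] [249.33 188.33]
scene [261, 196, 4, 3, 8] [262.75 196.75]
scene [238, 198, 21, 10, 70] [249.23 202.09]
scene [234, 202, 3, 9, 22] [235.05 205.91]
scene [231, 211, 13, 9, 44] [237.05 214.7 ]
scene [242, 217, 12, 5, 16] [247.75 218.81]
scene [221, 218, 10, 7, 18] [225.56 221.17]
  pred base [249.39 188.89] z+6 [249.38 187.76] y+5 [248.67 188.13]
  pred c [230.1  154.24] z+6 [230.04 153.07] y+5 [229.45 153.57]
  pred b [249.15 167.58] z+6 [249.13 166.34] y+5 [248.4  166.82]
side [285, 147, 10, 4, 13] [288.77 148.54]
side [214, 150, 7, 19, 66] [217.55 157.88]
side [246, 163, 8, 3, 12] [249.5 164. ]
side [262, 199, 5, 2, 8] [263.75 199.5 ]
side [216, 219, 19, 7, 28] [224.64 222.46]
  pred base [250.75 188.41] z+6 [250.72 187.04] y+5 [250.09 188.98]
  pred c [224.09 193.73] z+6 [224.01 192.24] y+5 [223.3  194.37]
  pred b [250.2  162.93] z+6 [250.17 161.46] y+5 [249.52 163.45]
```

Request:
{"api": "step_arm", "payload": {"increments": "1 0 0.47 0 0;1 0 0 0.1 0;1 0 0 0 0;1 0 0 0 0"}}

```text
time_s: 70.75
ee_pos: [0.5917, -0.002, 0.172]
ee_rot: [3.135, -0.132, -0.034]
contact_force: [-0.1, 1.0, -0.3]
width: 0.003
```

Request:
{"api": "step_arm", "payload": {"increments": "1 0 0 0.1 0;1 0 0 0.05 0;1 0 0 0 0;1 0 0 0 0"}}

```text
time_s: 71.08
ee_pos: [0.5914, -0.0022, 0.1657]
ee_rot: [3.134, -0.13, -0.034]
contact_force: [0.3, -0.0, -0.2]
width: -0.005
```

Request:
{"api": "step_arm", "payload": {"increments": "1 0 0 0.05 0;1 0 0 0 0;1 0 0 0 0"}}

```text
time_s: 71.33
ee_pos: [0.5914, -0.0026, 0.1639]
ee_rot: [3.134, -0.131, -0.034]
contact_force: [0.3, 0.2, 0.1]
width: 0.002
```

Request:
{"api": "step_arm", "payload": {"increments": "1 0 0 0.05 0;1 0 0 0 0;1 0 0 0 0"}}

```text
time_s: 71.58
ee_pos: [0.5917, -0.0028, 0.1623]
ee_rot: [3.134, -0.132, -0.032]
contact_force: [0.7, -0.7, 1.9]
width: -0.0
```

Request:
{"api": "step_arm", "payload": {"increments": "1 0 0 -0.8 0;1 0 0 -0.8 0;0.1 -0.367 -0.88 0 0;0.1 -0.367 -0.88 0 0;0.1 -0.367 -0.88 0 0;0.1 -0.367 -0.88 0 0;0.1 -0.367 -0.88 0 0;0.1 -0.367 -0.88 0 0"}}

```text
time_s: 72.25
ee_pos: [0.5217, 0.2172, 0.2267]
ee_rot: [3.134, -0.131, -0.034]
contact_force: [0.6, 0.7, 0.6]
width: 0.454
```

Request:
{"api": "step_arm", "payload": {"increments": "0.1 -0.367 -0.88 0 0;0.1 -0.367 -0.88 0 0;0.1 -0.367 -0.88 0 0;0.1 -0.367 -0.88 0 0;0.1 -0.367 -0.88 0 0;0.1 -0.367 -0.88 0 0;0.1 0 0 0 0;0.1 0 0 0 0"}}

```text
time_s: 72.92
ee_pos: [0.4503, 0.4365, 0.2265]
ee_rot: [3.135, -0.121, -0.036]
contact_force: [-0.1, -0.5, 0.3]
width: 0.452
```

Request:
{"api": "step_arm", "payload": {"increments": "0.1 0 0 0 0;0.1 0 0 0 0"}}

```text
time_s: 73.08
ee_pos: [0.4534, 0.4314, 0.2275]
ee_rot: [3.133, -0.135, -0.033]
contact_force: [0.2, -0.8, -0.1]
width: 0.453
```

```bash
cat >> h.py <<'E'
def can(fn,guess):
    o=get_obs(); im,cm=snap('wrist',fn)
    hsv=cv2.cvtColor(im,cv2.COLOR_RGB2HSV)
    u,v=proj(cm,(*guess,.05)); print('pred',u.round(),v.round(),'hsv at',hsv[int(v)-1:int(v)+2:2,int(u)-8:int(u)+9:4].tolist())
    m=((hsv[...,0]>6)&(hsv[...,0]<24)&(hsv[...,1]>60)&(hsv[...,1]<150)&(hsv[...,2]>180)).astype(np.uint8)
    n,l,st,ce=cv2.connectedComponentsWithStats(cv2.morphologyEx(m,cv2.MORPH_CLOSE,np.ones((9,9))))
    for i in range(1,n):
        if st[i,4]>150: print(st[i].tolist(),ce[i].round(1),onz(cm,*ce[i],.05).round(4))
    return im,cm
E
python3 - <<'E'
from h import *
im,cm=can('ca.png',(.451,.468)); go((.451,.468,.1))
E
```

```text
pred 256.0 142.0 hsv at [[[16, 59, 142], [12, 33, 78], [17, 38, 108], [17, 42, 98], [17, 64, 132]], [[17, 61, 138], [16, 39, 86], [18, 36, 106], [15, 43, 107], [16, 60, 136]]]
now [0.4536 0.4313 0.2276] yaw -5.0 t 73.1333 | shift units (after turn) [-0.08 -0.93  3.19] before turn [-0.08 -0.93  3.19] turn units 0.0
```

```bash
sed -i "s/m=((hsv.*/m=((hsv[...,0]>6)\&(hsv[...,0]<24)\&(hsv[...,1]>28)\&(hsv[...,2]>60)).astype(np.uint8); z=np.zeros_like(m); z[max(int(v)-45,0):int(v)+45,max(int(u)-50,0):int(u)+50]=1; m*=z/" h.py
python3 - <<'E'
from h import *
im,cm=can('ca2.png',(.451,.468))
hsv=cv2.cvtColor(im,cv2.COLOR_RGB2HSV)
for v in range(112,176,6): print(v,' '.join('%d/%d/%d'%tuple(hsv[v,u]) for u in range(226,292,6)))
E
```

```text
pred 256.0 142.0 hsv at [[[15, 61, 139], [16, 36, 78], [18, 36, 106], [15, 44, 92], [18, 56, 132]], [[18, 60, 137], [18, 37, 89], [16, 35, 108], [23, 35, 123], [15, 66, 135]]]
[242, 122, 31, 34, 808] [257.  138.8] [0.4525 0.4718 0.05  ]
112 90/7/142 90/4/142 90/5/143 80/5/145 98/7/146 60/3/146 80/5/145 80/5/145 90/4/142 90/4/145 80/5/143
118 100/5/144 75/4/143 80/5/146 90/4/144 98/7/146 0/0/143 105/4/143 90/4/144 75/3/146 80/5/142 80/5/143
124 90/4/143 90/7/145 90/4/143 75/4/142 13/23/101 16/45/97 16/57/94 84/9/147 83/7/147 90/4/142 90/5/143
130 80/5/145 90/5/144 100/5/143 90/8/135 16/58/136 15/60/141 18/60/136 15/59/104 83/7/141 90/7/146 60/4/143
136 90/7/143 90/5/147 75/7/143 17/57/139 16/56/140 15/33/92 17/56/136 15/57/138 90/4/144 105/4/145 70/5/146
142 83/7/145 70/5/143 90/5/143 17/58/140 15/55/112 14/41/107 15/42/84 17/58/137 75/3/147 80/5/145 90/4/143
148 90/5/143 120/4/143 90/4/144 16/47/119 17/61/143 15/46/100 18/56/133 16/63/137 90/5/146 60/2/146 110/5/145
154 90/5/142 90/4/142 110/5/145 90/4/140 26/17/122 16/61/139 17/60/123 75/4/145 98/7/142 83/7/147 80/5/143
160 90/4/141 83/7/142 105/7/144 90/5/144 80/5/148 83/7/143 90/7/143 90/4/144 75/4/143 80/5/144 75/4/142
166 90/5/142 90/2/144 105/4/142 90/5/142 80/5/143 80/5/144 105/3/146 80/5/145 98/7/143 75/4/144 90/2/144
172 100/5/148 100/5/144 60/2/143 80/5/144 80/5/145 90/3/147 90/7/145 96/9/143 84/9/146 90/5/143 84/9/145
```

Request:
{"api": "step_arm", "payload": {"increments": "0.1 -0.1 -0.97 0 0;0.1 0 0 0.8 0;0.1 0 0 0.8 0;0.1 0 0 0.8 0;0.1 0 0 0.7 0;0.1 0 0 0.5 0;0.1 0 0 0.3 0;0.1 0 0 0 0", "squeeze": 40}}

```text
time_s: 73.85
ee_pos: [0.4476, 0.4698, 0.0688]
ee_rot: [3.13, -0.134, -0.039]
contact_force: [-0.5, 0.9, 0.5]
width: 0.448
```

Request:
{"api": "step_arm", "payload": {"increments": "0.1 0 0 0 0;0.1 0 0 0 0;0.1 0 0 0 0"}}

```text
time_s: 74.1
ee_pos: [0.4498, 0.4723, 0.0732]
ee_rot: [3.136, -0.132, -0.03]
contact_force: [-0.0, -0.1, -0.3]
width: 0.451
```

```bash
python3 - <<'E'
from h import *
go((.453,.4703,.061),-4.8); print(get_obs()['contact_force'])
E
```

```text
now [0.4498 0.4723 0.0732] yaw -4.8 t 74.1 | shift units (after turn) [0.09 0.04 0.3 ] before turn [0.09 0.04 0.3 ] turn units -0.0
[-0.01690101 -0.09550169 -0.34585664]
```

Request:
{"api": "step_arm", "payload": {"increments": "0.1 0.09 0.04 0.1 0;0.1 0 0 0.08 0;0.1 0 0 0 0;0.1 0 0 0 0"}}

```text
time_s: 74.43
ee_pos: [0.4517, 0.4696, 0.0639]
ee_rot: [3.134, -0.132, -0.034]
contact_force: [0.5, 0.3, 0.0]
width: 0.448
```

Request:
{"api": "step_arm", "payload": {"increments": "1 0 0 0 0;1 0 0 0 0;1 0 0 0 0;1 0 0 0 0;1 0 0 0 0;1 0 0 0 0;1 0 0 0 0;1 0 0 0 0"}}

```text
time_s: 75.1
ee_pos: [0.452, 0.4698, 0.0642]
ee_rot: [3.134, -0.131, -0.033]
contact_force: [-0.5, 0.5, 1.7]
width: 0.124
```

Request:
{"api": "step_arm", "payload": {"increments": "1 0 0 -0.4 0;1 0 0 -0.8 0;1 0 0 -1 0;1 0 0 -1 0;1 0 0 -1 0;1 0 0 -1 0;1 0 0 0 0;1 0 0 0 0"}}

```text
time_s: 75.77
ee_pos: [0.4574, 0.4711, 0.2747]
ee_rot: [3.138, -0.131, -0.028]
contact_force: [-0.7, -0.8, -1.9]
width: 0.122
```

```bash
python3 - <<'E'
from h import *
go((.6216,.0383,.27),-4.8); o=get_obs();print(o['contact_force'],o['width'],o['qpos'].round(2))
E
```

```text
now [0.4574 0.4711 0.2747] yaw -4.8 t 75.7667 | shift units (after turn) [ 5.   10.44  0.04] before turn [ 5.   10.44  0.04] turn units 0.0
[-0.71471335 -0.80711825 -1.9421144 ] 0.12166354762641024 [-1.16  0.77  0.61  1.43 -0.48  1.1  -0.54]
```

Request:
{"api": "step_arm", "payload": {"increments": "1 0.417 0.87 0 0;1 0.417 0.87 0 0;1 0.417 0.87 0 0;1 0.417 0.87 0 0;1 0.417 0.87 0 0;1 0.417 0.87 0 0;1 0.417 0.87 0 0;1 0.417 0.87 0 0"}}

```text
time_s: 76.43
ee_pos: [0.5648, 0.1803, 0.2688]
ee_rot: [3.133, -0.131, -0.04]
contact_force: [-0.0, 0.9, -1.1]
width: 0.126
```

Request:
{"api": "step_arm", "payload": {"increments": "1 0.417 0.87 0 0;1 0.417 0.87 0 0;1 0.417 0.87 0 0;1 0.417 0.87 0 0;1 0 0 0 0;1 0 0 0 0;1 0 0 0 0;1 0 0 0 0"}}

```text
time_s: 77.1
ee_pos: [0.6198, 0.0399, 0.2687]
ee_rot: [3.135, -0.127, -0.038]
contact_force: [-0.2, 1.1, -1.3]
width: 0.125
```

```bash
python3 - <<'E'
from h import *
go((.6216,.0383,.19),-4.8); o=get_obs();print(o['contact_force'],o['width'])
im,cm=snap('wrist','w18.png')
# b rim long edges from wrist: dark tray vs surroundings, at z .178
g=cv2.cvtColor(im,cv2.COLOR_RGB2GRAY)
c=np.array([.596,.0505]);ex=np.array([.0837,.9965]);ey=np.array([-.9965,.0837])
for s in (1,-1): print('rim corner +y',s,proj(cm,(*(c+.075*ex+s*.06*ey),.178)).round(1))
print('web +y end',proj(cm,(*(c+.068*ex),.154)).round(1))
r=int(proj(cm,(*(c+.06*ex),.154))[1]); print('row',r,[int(x) for x in g[r,100:330:3]])
print('col',[int(x) for x in g[60:150,int(proj(cm,(*(c+.075*ex+.03*ey),.178))[0])]])
E
```

```text
now [0.6198 0.0399 0.2687] yaw -4.7 t 77.1 | shift units (after turn) [0.1  0.03 1.97] before turn [0.1  0.03 1.97] turn units 0.03
[-0.20230963  1.11869883 -1.31438944] 0.12490617469642137
rim corner +y 1 [151.8  98.1]
rim corner +y -1 [307.3  98.6]
web +y end [232.7 106.8]
row 116 [183, 182, 179, 185, 181, 181, 181, 182, 182, 182, 184, 182, 181, 175, 177, 172, 169, 162, 113, 99, 82, 80, 79, 77, 82, 76, 77, 80, 74, 117, 118, 115, 128, 117, 117, 120, 121, 119, 120, 118, 118, 120, 112, 115, 119, 122, 85, 90, 123, 122, 124, 124, 121, 123, 124, 123, 125, 124, 123, 123, 128, 126, 97, 69, 71, 71, 68, 66, 119, 147, 156, 153, 154, 157, 155, 151, 153]
col [173, 161, 169, 173, 174, 158, 123, 125, 125, 127, 127, 124, 126, 126, 125, 127, 128, 126, 124, 123, 125, 126, 123, 127, 125, 128, 128, 129, 126, 127, 128, 127, 120, 113, 116, 118, 118, 122, 99, 72, 77, 74, 71, 75, 73, 86, 111, 118, 117, 119, 115, 120, 118, 117, 119, 117, 118, 116, 115, 116, 114, 117, 116, 116, 116, 119, 116, 117, 117, 117, 114, 115, 116, 112, 95, 87, 105, 107, 114, 112, 112, 107, 104, 102, 100, 94, 93, 93, 87, 87]
```

Request:
{"api": "step_arm", "payload": {"increments": "1 0.1 0.03 0.3 0;1 0 0 0.5 0;1 0 0 0.5 0;1 0 0 0.4 0;1 0 0 0.25 0;1 0 0 0 0;1 0 0 0 0;1 0 0 0 0"}}

```text
time_s: 77.82
ee_pos: [0.6237, 0.0359, 0.1928]
ee_rot: [3.134, -0.131, -0.031]
contact_force: [-0.2, 0.1, -0.3]
width: 0.124
```

Request:
{"api": "step_arm", "payload": {"increments": "1 0 0 0.08 0;1 0 0 0 0;1 0 0 0 0"}}

```text
time_s: 78.07
ee_pos: [0.6232, 0.0359, 0.1893]
ee_rot: [3.134, -0.131, -0.032]
contact_force: [0.3, -0.3, -1.2]
width: 0.121
```

Request:
{"api": "step_arm", "payload": {"increments": "1 0 0 0.05 0;1 0 0 0 0;1 0 0 0 0"}}

```text
time_s: 78.32
ee_pos: [0.6229, 0.0358, 0.1868]
ee_rot: [3.134, -0.131, -0.034]
contact_force: [0.3, -0.3, -0.6]
width: 0.124
```

Request:
{"api": "step_arm", "payload": {"increments": "1 0 0 0.04 0;1 0 0 0 0;1 0 0 0 0"}}

```text
time_s: 78.57
ee_pos: [0.6235, 0.0357, 0.1861]
ee_rot: [3.134, -0.131, -0.031]
contact_force: [-0.2, 0.6, 4.8]
width: 0.119
```

Request:
{"api": "step_arm", "payload": {"increments": "1 0 0 0.03 0;1 0 0 0 0;1 0 0 0 0"}}

```text
time_s: 78.82
ee_pos: [0.6238, 0.0356, 0.1859]
ee_rot: [3.135, -0.132, -0.029]
contact_force: [-1.9, 1.7, 11.3]
width: 0.125
```

Request:
{"api": "step_arm", "payload": {"increments": "0.5 0 0 0 0;0.5 0 0 0 0;0.5 0 0 0 0;0.5 0 0 -0.2 0;0.5 0 0 -0.8 0;0.5 0 0 -1 0;0.5 0 0 -1 -1;0.1 0 0 -1 -1"}}

```text
time_s: 79.48
ee_pos: [0.6258, 0.0362, 0.3459]
ee_rot: [3.135, 0.125, -0.035]
contact_force: [0.3, 1.5, 0.3]
width: 0.374
```

Request:
{"api": "step_arm", "payload": {"increments": "0.1 0 0 0 -1;0.1 0 0 0 -1;0.1 0 0 0 -1;0.1 0 0 0 -1;0.1 0 0 0 -1;0.1 0 0 0 -1;0.1 0 0 0 -1;0.1 0 0 0 -1"}}

```text
time_s: 80.15
ee_pos: [0.6261, 0.0361, 0.3443]
ee_rot: [-2.937, -1.105, 0.034]
contact_force: [0.2, -0.2, -0.3]
width: 0.452
```

Request:
{"api": "step_arm", "payload": {"increments": "0.1 0 0 0 -1;0.1 0 0 0 -1;0.1 0 0 0 -1;0.1 0 0 0 -1;0.1 0 0 0 -1;0.1 0 0 0 -1;0.1 0 0 0 -1;0.1 0 0 0 -1"}}

```text
time_s: 80.82
ee_pos: [0.6261, 0.036, 0.3442]
ee_rot: [-2.435, -1.968, 0.031]
contact_force: [-0.3, 0.9, 0.2]
width: 0.451
```

```bash
python3 - <<'E'
from h import *
go((.40,-.25,.34),85); o=get_obs();print(o['qpos'].round(2),o['width'])
im,cm=snap('wrist','w19.png'); hsv=cv2.cvtColor(im,cv2.COLOR_RGB2HSV)
p=proj(cm,(.6238,.0356,.172)); print('can A pred px',p.round(1)); u,v=p.astype(int)
for r in range(max(v-24,0),v+25,4): print(r,' '.join('%d/%d/%d'%tuple(hsv[r,x]) for x in range(u-28,u+29,7)))
E
```

```text
now [0.6261 0.036  0.3442] yaw 77.9 t 80.8167 | shift units (after turn) [-7.62 -5.    0.26] before turn [-8.18 -4.03  0.26] turn units -1.55
[-0.23  0.61  0.18  1.4  -0.11  1.17  1.32] 0.4509295526184422
can A pred px [258.5 177.4]
153 120/2/145 140/5/144 100/5/143 120/2/138 120/4/129 0/0/87 120/4/118 105/4/116 110/7/117
157 30/2/116 135/4/128 150/2/150 10/25/123 18/52/108 16/57/94 143/9/116 135/4/117 120/4/119
161 150/2/151 120/5/103 150/3/94 17/56/104 18/54/118 18/62/94 90/4/114 135/4/117 120/2/115
165 105/3/167 90/2/115 60/3/96 16/63/205 15/57/138 17/63/137 10/7/110 150/2/116 165/4/114
169 45/3/167 120/2/115 30/5/99 16/58/140 17/59/138 17/60/165 16/60/98 120/2/115 75/4/116
173 90/3/165 140/7/115 16/45/108 18/59/164 13/47/104 18/63/166 17/63/149 60/2/125 90/3/92
177 120/2/165 143/9/116 16/55/134 16/64/172 15/50/102 17/54/141 16/64/167 140/7/115 140/9/83
181 135/4/133 60/3/83 10/13/116 18/61/164 15/43/130 16/59/156 17/61/125 0/0/88 0/0/76
185 120/5/103 120/2/115 105/8/122 17/60/162 16/51/139 17/58/162 150/3/75 90/7/76 110/10/79
189 90/6/79 90/3/81 60/6/84 15/18/86 18/60/166 18/51/119 0/3/77 120/7/78 120/7/78
193 120/6/92 110/10/79 140/9/84 0/0/85 60/3/85 105/6/80 60/3/77 120/3/76 120/10/77
197 0/0/166 120/2/169 90/3/85 90/3/86 0/3/85 120/7/78 105/6/79 160/10/78 120/10/76
201 120/3/159 120/3/164 15/6/86 135/6/85 150/6/86 150/3/81 110/8/93 90/5/106 130/7/106
```

Request:
{"api": "step_arm", "payload": {"increments": "0.1 -0.818 -0.403 0 0;0.1 -0.818 -0.403 0 0;0.1 -0.818 -0.403 0 0;0.1 -0.818 -0.403 0 0;0.1 -0.818 -0.403 0 0;0.1 -0.818 -0.403 0 0;0.1 -0.818 -0.403 0 0;0.1 -0.818 -0.403 0 0"}}

```text
time_s: 81.53
ee_pos: [0.4432, -0.1933, 0.3492]
ee_rot: [-2.441, -1.962, 0.03]
contact_force: [0.1, -0.3, -0.2]
width: 0.45
```

Request:
{"api": "step_arm", "payload": {"increments": "0.1 -0.818 -0.403 0 0;0.1 -0.818 -0.403 0 0;0.1 0 0 0.3 -0.8;0.1 0 0 0.3 -0.75;0.1 0 0 0 0;0.1 0 0 0 0;0.1 0 0 0 0;0.1 0 0 0 0"}}

```text
time_s: 82.2
ee_pos: [0.3994, -0.249, 0.3266]
ee_rot: [-2.312, -2.111, 0.028]
contact_force: [0.1, 0.4, 0.4]
width: 0.452
```

```bash
python3 - <<'E'
from h import *
im,cm=can('cb.png',(.348,-.255)); go((.348,-.255,.2),85); print(get_obs()['qpos'].round(2))
E
```

```text
pred 252.0 127.0 hsv at [[[17, 64, 199], [12, 47, 126], [16, 43, 148], [17, 45, 113], [17, 68, 196]], [[18, 62, 196], [18, 45, 135], [15, 42, 145], [16, 62, 151], [17, 63, 191]]]
[239, 114, 24, 25, 469] [250.3 125.9] [ 0.346 -0.257  0.05 ]
[233, 148, 68, 24, 1175] [273.  161.6] [ 0.4013 -0.2282  0.05  ]
now [ 0.3993 -0.249   0.3266] yaw 84.8 t 82.25 | shift units (after turn) [-0.24 -1.2   3.19] before turn [-0.25 -1.2   3.19] turn units -0.04
[ 0.33  0.38  0.18  1.89 -0.07  0.89  2.02]
```

Request:
{"api": "step_arm", "payload": {"increments": "0.1 -0.15 -0.65 0.3 0;0.1 -0.15 -0.65 0.3 0;0.1 0 0 0.9 0;0.1 0 0 0.9 0;0.1 0 0 0.9 0;0.1 0 0 0.9 0;0.1 0 0 0.9 0;0.1 0 0 0.4 0"}}

```text
time_s: 82.92
ee_pos: [0.3406, -0.2564, 0.1043]
ee_rot: [-2.309, -2.109, 0.03]
contact_force: [-0.2, -0.0, 0.1]
width: 0.448
```

Request:
{"api": "step_arm", "payload": {"increments": "0.1 0 0 0 0;0.1 0 0 0 0;0.1 0 0 0 0"}}

```text
time_s: 83.17
ee_pos: [0.3419, -0.2577, 0.1082]
ee_rot: [-2.313, -2.112, 0.028]
contact_force: [-0.3, -0.2, 0.2]
width: 0.452
```

```bash
python3 - <<'E'
from h import *
go((.3465,-.2562,.064),85); o=get_obs();print(o['qpos'].round(2),o['contact_force'],R.from_rotvec(o['ee_rot']).as_matrix()[:,2].round(4))
im,cm=can('cb2.png',(.3465,-.2562))
E
```

```text
now [ 0.3419 -0.2577  0.1082] yaw 84.8 t 83.1667 | shift units (after turn) [0.05 0.13 1.1 ] before turn [0.05 0.13 1.1 ] turn units -0.04
[ 0.49  0.72  0.06  2.25 -0.14  0.19  2.16] [-0.2815666  -0.19866883  0.22888601] [-0.0198 -0.0051 -0.9998]
pred 261.0 223.0 hsv at [[[16, 46, 84], [15, 47, 87], [13, 46, 89], [12, 51, 85], [16, 37, 75]], [[15, 44, 81], [9, 40, 89], [12, 49, 88], [12, 44, 87], [13, 42, 85]]]
[237, 185, 55, 82, 2622] [260.9 222.6] [ 0.3463 -0.2562  0.05  ]
```

Request:
{"api": "step_arm", "payload": {"increments": "0.1 0.05 0.13 0.3 0;0.1 0 0 0.3 0;0.1 0 0 0.2 0;0.1 0 0 0 0;0.1 0 0 0 0"}}

```text
time_s: 83.63
ee_pos: [0.3458, -0.2559, 0.0757]
ee_rot: [-2.311, -2.111, 0.029]
contact_force: [-0.2, -0.2, 1.3]
width: 0.448
```

```bash
python3 - <<'E'
from h import *
go((.3465,-.2562,.064),85); o=get_obs();print(o['qpos'].round(3),o['contact_force'],R.from_rotvec(o['ee_rot']).as_matrix()[:,2].round(4))
E
```

```text
now [ 0.3458 -0.2559  0.0757] yaw 84.8 t 83.6333 | shift units (after turn) [-0.    0.02  0.29] before turn [-0.    0.02  0.29] turn units -0.04
[ 0.492  0.79   0.044  2.259 -0.152  0.111  2.155] [-0.17772802 -0.16485256  1.33408242] [-0.0211 -0.0042 -0.9998]
```

Request:
{"api": "step_arm", "payload": {"increments": "0.1 0 0.02 0.15 0;0.1 0 0 0.1 0;0.1 0 0 0 0;0.1 0 0 0 0"}}

```text
time_s: 83.97
ee_pos: [0.3462, -0.2558, 0.065]
ee_rot: [-2.311, -2.11, 0.029]
contact_force: [-0.1, -0.0, -0.0]
width: 0.453
```

Request:
{"api": "step_arm", "payload": {"increments": "1 0 0 0 0;1 0 0 0 0;1 0 0 0 0;1 0 0 0 0;1 0 0 0 0;1 0 0 0 0;1 0 0 0 0;1 0 0 0 0"}}

```text
time_s: 84.63
ee_pos: [0.3464, -0.256, 0.0652]
ee_rot: [-2.311, -2.111, 0.029]
contact_force: [-0.7, -0.5, 2.0]
width: 0.12
```

Request:
{"api": "step_arm", "payload": {"increments": "1 0 0 -0.4 0;1 0 0 -0.8 0;1 0 0 -1 0;1 0 0 -1 0;1 0 0 -1 0;1 0 0 -1 0;1 0 0 -1 0;1 0 0 0 0"}}

```text
time_s: 85.3
ee_pos: [0.3547, -0.257, 0.3193]
ee_rot: [2.319, 2.118, -0.022]
contact_force: [1.4, -0.2, -2.3]
width: 0.118
```

```bash
python3 - <<'E'
from h import *
go((.5688,.045,.32),85.2); o=get_obs();print(o['qpos'].round(2),o['width'],o['contact_force'])
E
```

```text
now [ 0.3547 -0.257   0.3193] yaw 84.8 t 85.3 | shift units (after turn) [ 7.97  4.7  -0.15] before turn [ 8.    4.65 -0.15] turn units -0.09
[ 0.36  0.34  0.2   1.99 -0.07  0.82  2.09] 0.1176832152761792 [ 1.39154363 -0.18407215 -2.2837706 ]
```

Request:
{"api": "step_arm", "payload": {"increments": "1 0.8 0.465 0 0;1 0.8 0.465 0 0;1 0.8 0.465 0 0;1 0.8 0.465 0 0;1 0.8 0.465 0 0;1 0.8 0.465 0 0;1 0.8 0.465 0 0;1 0.8 0.465 0 0"}}

```text
time_s: 85.97
ee_pos: [0.5229, -0.0116, 0.3076]
ee_rot: [-2.31, -2.11, 0.031]
contact_force: [0.6, -1.1, -0.9]
width: 0.12
```

Request:
{"api": "step_arm", "payload": {"increments": "1 0.8 0.465 0 0;1 0.75 0.44 0 0;1 0 0 0.8 0;1 0 0 0 0;1 0 0 0 0;1 0 0 0 0;1 0 0 0 0"}}

```text
time_s: 86.55
ee_pos: [0.5642, 0.0437, 0.2764]
ee_rot: [-2.314, -2.109, 0.027]
contact_force: [-0.4, 0.6, -0.8]
width: 0.119
```

```bash
python3 - <<'E'
from h import *
go((.5688,.045,.195),85.2); o=get_obs();print(o['width'],o['contact_force'])
im,cm=snap('wrist','w20.png'); g=cv2.cvtColor(im,cv2.COLOR_RGB2GRAY)
c=np.array([.596,.0505]);ex=np.array([.0837,.9965]);ey=np.array([-.9965,.0837])
for yy in (.02,-.02):
    p=c+yy*ex
    a=proj(cm,(*(p+.06*ey),.178)); b=proj(cm,(*p,.154)); print('off',yy,'rim -x',a.round(1),'web',b.round(1))
    u=int(a[0]); print([int(x) for x in g[int(a[1])-14:int(b[1])+16,u]],int(a[1])-14)
E
```

```text
now [0.5642 0.0437 0.2764] yaw 84.7 t 86.55 | shift units (after turn) [0.05 0.15 2.03] before turn [0.06 0.15 2.03] turn units -0.11
0.11876214994699012 [-0.35383587  0.61112695 -0.7537165 ]
off 0.02 rim -x [292.5 168.4] web [288.  221.3]
[83, 66, 76, 94, 97, 91, 97, 91, 90, 91, 85, 75, 65, 72, 91, 94, 93, 91, 81, 71, 72, 71, 76, 101, 114, 110, 111, 109, 112, 110, 109, 111, 108, 109, 112, 112, 109, 112, 111, 110, 109, 111, 108, 111, 111, 109, 109, 110, 103, 89, 89, 90, 85, 72, 72, 69, 70, 70, 71, 73, 70, 72, 73, 89, 104, 112, 108, 106, 106, 104, 98, 120, 157, 153, 152, 151, 150, 149, 150, 150, 151, 151, 149] 154
off -0.02 rim -x [246.2 168.7] web [248.6 221.5]
[146, 136, 89, 84, 92, 97, 100, 96, 94, 87, 73, 68, 73, 71, 86, 121, 141, 141, 140, 132, 126, 91, 93, 90, 90, 90, 92, 91, 90, 92, 92, 91, 104, 109, 112, 110, 111, 109, 110, 110, 110, 108, 107, 100, 91, 94, 91, 92, 92, 95, 93, 94, 93, 93, 90, 91, 93, 92, 92, 93, 93, 92, 92, 92, 101, 108, 107, 106, 108, 122, 128, 121, 125, 127, 126, 127, 128, 125, 127, 125, 127, 127, 109] 154
```

Request:
{"api": "step_arm", "payload": {"increments": "1 0.06 0.13 0.4 0;1 0 0 0.5 0;1 0 0 0.5 0;1 0 0 0.4 0;1 0 0 0.25 0;1 0 0 0 0;1 0 0 0 0;1 0 0 0 0"}}

```text
time_s: 87.27
ee_pos: [0.5685, 0.0464, 0.1945]
ee_rot: [-2.312, -2.111, 0.026]
contact_force: [0.4, -0.0, -1.3]
width: 0.119
```

Request:
{"api": "step_arm", "payload": {"increments": "1 0 0 0.05 0;1 0 0 0 0;1 0 0 0 0"}}

```text
time_s: 87.52
ee_pos: [0.5678, 0.0466, 0.1917]
ee_rot: [-2.311, -2.111, 0.028]
contact_force: [0.4, 0.4, -0.5]
width: 0.117
```

Request:
{"api": "step_arm", "payload": {"increments": "1 0 0 0.05 0;1 0 0 0 0;1 0 0 0 0"}}

```text
time_s: 87.77
ee_pos: [0.5673, 0.0466, 0.1891]
ee_rot: [-2.311, -2.111, 0.029]
contact_force: [-0.3, -0.1, -0.7]
width: 0.12
```

Request:
{"api": "step_arm", "payload": {"increments": "1 0 0 0.05 0;1 0 0 0 0;1 0 0 0 0"}}

```text
time_s: 88.02
ee_pos: [0.5676, 0.0464, 0.1873]
ee_rot: [-2.311, -2.111, 0.028]
contact_force: [0.3, -0.5, 1.1]
width: 0.118
```

Request:
{"api": "step_arm", "payload": {"increments": "1 0 0 0.02 0;1 0 0 0 0;1 0 0 0 0"}}

```text
time_s: 88.27
ee_pos: [0.5678, 0.0461, 0.1871]
ee_rot: [-2.312, -2.111, 0.028]
contact_force: [-0.4, -0.8, 4.8]
width: 0.115
```

Request:
{"api": "step_arm", "payload": {"increments": "0.5 0 0 0 0;0.5 0 0 0 0;0.5 0 0 0 0;0.5 0 0 -0.2 0;0.5 0 0 -0.8 0;0.5 0 0 -1 0;0.5 0 0 -1 0;0.5 0 0 -1 0"}}

```text
time_s: 88.93
ee_pos: [0.5703, 0.047, 0.3486]
ee_rot: [-2.311, -2.11, 0.029]
contact_force: [1.1, -0.2, -0.7]
width: 0.248
```

Request:
{"api": "step_arm", "payload": {"increments": "0.5 0 0.8 0 0;0.5 0 0.2 0 0;0.5 0 0 0 0;0.5 0 0 0 0;0.5 0 0 0 0"}}

```text
time_s: 89.35
ee_pos: [0.6092, 0.0436, 0.3448]
ee_rot: [-2.309, -2.109, 0.032]
contact_force: [0.0, -0.8, -0.3]
width: 0.256
```

```bash
python3 - <<'E'
from h import *
o=get_obs();print(o['ee_pos'].round(3),o['time_s'],o['contact_force'])
im,cm=snap('wrist','fin.png'); hsv=cv2.cvtColor(im,cv2.COLOR_RGB2HSV)
m=((hsv[...,0]>8)&(hsv[...,0]<24)&(hsv[...,1]>35)&(hsv[...,1]<90)&(hsv[...,2]>60)).astype(np.uint8);m[300:]=0
n,l,st,ce=cv2.connectedComponentsWithStats(cv2.morphologyEx(m,cv2.MORPH_CLOSE,np.ones((7,7))))
for i in range(1,n):
    if st[i,4]>200: print('can?',st[i].tolist(),onz(cm,*ce[i],.172).round(4))
for nm,p in (('A',(.6238,.0356)),('B',(.5678,.0461))): print(nm,proj(cm,(*p,.172)).round(1),'knob',proj(cm,(*p,.193)).round(1))
# orange board mask and strap line: strap brightness along each strap if shut (z .0235)
g=cv2.cvtColor(im,cv2.COLOR_RGB2GRAY);ex=np.array([.0837,.9965]);ey=np.array([-.9965,.0837]);c=np.array([.597,.0465])
for s in (-1,1): 
    pts=[proj(cm,(*(c+s*.1*ex+t*ey),.0235)).astype(int) for t in np.arange(.045,-.05,-.012)]
    print('strap',s,[hsv[v,u].tolist() for u,v in pts if 0<=v<384 and 0<=u<512])
for nme in ('scene','side'):
    im2,c2=snap(nme,'fin_%s.png'%nme); h2=cv2.cvtColor(im2,cv2.COLOR_RGB2HSV)
    m=((h2[...,0]>7)&(h2[...,0]<24)&(h2[...,1]>60)&(h2[...,1]<130)&(h2[...,2]>60)).astype(np.uint8)
    q=proj(c2,(.597,.046,.18)).astype(int);z=np.zeros_like(m);z[q[1]-22:q[1]+14,q[0]-30:q[0]+30]=1
    k,l,st,ce=cv2.connectedComponentsWithStats(m*z); print(nme,[(st[i].tolist()) for i in range(1,k) if st[i,4]>6],[proj(c2,(*p,.18)).round() .tolist() for p in ((.6238,.0356),(.5678,.0461))])
E
```

```text
[0.609 0.044 0.345] 89.35 [ 0.03893575 -0.78724553 -0.25364839]
can? [0, 24, 140, 78, 4585] [ 0.4793 -0.1216  0.172 ]
can? [242, 125, 31, 35, 824] [0.5665 0.0456 0.172 ]
can? [239, 169, 30, 37, 868] [0.6179 0.0366 0.172 ]
can? [409, 258, 103, 34, 2534] [0.7534 0.2834 0.172 ]
A [253.1 192.3] knob [252.7 198. ]
B [257.8 143.4] knob [257.6 146. ]
strap -1 [[135, 4, 141], [150, 5, 140], [120, 2, 138], [0, 0, 143], [100, 6, 139], [150, 2, 140], [120, 4, 134], [120, 3, 154]]
strap 1 [[135, 16, 64], [120, 15, 66], [45, 8, 66], [110, 12, 65], [135, 8, 65], [100, 12, 66], [120, 2, 110], [140, 11, 67]]
scene [[251, 132, 6, 2, 8], [242, 151, 10, 15, 95], [229, 155, 9, 13, 89]] [[247.0, 153.0], [232.0, 157.0]]
side [[211, 148, 2, 8, 12], [228, 169, 9, 12, 49], [240, 173, 9, 8, 26]] [[232.0, 167.0], [244.0, 172.0]]
```

```bash
python3 -c "
from plant import *
print(close_job())"
```

```text
the job is handed in; nothing more can be done
None
```

The job is handed in at about 89 s of the 210 s. No verdict is reported, so the result below rests on my own last checks.

**What I did**
- **Base and straps:** I seated the base tray on the transit board, then swung both straps over and pressed each down. They bottomed out at 29 N and 23 N.
- **Stack:** I set the tray from the right on the base and the tray from the left on top, each with its ledge turned half round from the tray below.
- **Canisters:** Two canisters are standing in the top tray, one on each side of the web. I found no third one.

**Last checks**
- **Straps:** the final picture shows steel along the whole shut line of both straps.
- **Top tray level:** after the fix below, touch probes on the two ends of its web agreed to about 0.5 mm (162.5 and 163 mm). The second of those was not repeated after the fix.
- **Canisters:** both touched the floor at about 122 mm, the expected height for the top tray. The final picture shows them within about 6 mm of where I set them, and they look upright.

**What went wrong on the way**
- **Out of reach:** the left tray was too close to the robot to grasp, so I first slid it outwards by about 6 cm.
- **Top tray tilted:** it first sat about 5 mm too high at one end, resting on the rim. Regripping and moving it 4 mm did not help; a sideways push made it drop in.
- **Tool tilt:** the tool kept a tilt of about 0.02 rad after hitting a joint limit early on.
- **Disagreement:** my estimates of the two upper trays' positions along the board differed by up to about 5 mm, which is inside the 15 mm allowed.

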